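# Rotate the retained food samples

### The arm

A 6-joint arm with a two-finger parallel gripper is mounted at the origin on the work surface. World frame = base frame: x ahead of the robot, y to its left, z up, the work surface at z = 0. Lengths are in m, angles in rad, forces in N, time in s.
With the tool pointing down it reaches from about 0.375 to 0.975 m from the base axis. Payload 3.8 kg.
Tool frame: the origin (TCP) lies on the centre line of the jaws, within the pads' length; the fingertips stand 22 mm ahead of it and the grasp point (between the pads) lies 3 mm ahead of it; x points along the fingers, y is the direction in which the jaws open and shut, and the axes are right-handed (so a half turn about x gives the same grasp; the last joint's range is limited). The gripper opens to 85 mm and grips with 20 to 120 N. Pads are 22 mm wide; open, the fingers measure 114 mm over their backs; the gripper's body (76 mm by 85 mm) begins 54 mm behind the grasp point. The pads swing forward as they close: fully open they stand 13 mm farther back than shut.
Start: joints at [1.067, 0.264, 1.604, -0, 1.274, -0.037], TCP at [0.304, 0.603, 0.253] pointing down, gripper open.
Joint ranges: [-2.63, 2.63], [-0.94, 2.18], [0.31, 2.57], [-1.31, 4.45], [0, 2.66], [-2.55, 2.55]. Speed limits (rad/s): [2.57, 2.57, 3.14, 3.14, 3.14, 3.14].

### API

Orientations are given as a rotation vector (axis times angle).
In Python, from workcell import monitor, eyes, finish_job gives the robot as it stands. The module is installed in compiled form; this text tells all that it offers.
- The arm moves only by the tool play_rows, never from a script. Its argument "deltas" is a list of rows, each an object of numbers: "wx", "wy", "wz": the turn, a rotation vector about the world's x, y, z in degrees; "x", "y", "z": the shift along the world's x, y, z in mm; "fingers": the closure, from -1 (fully open) to 1 (shut), so that 0 is half open. A call has 1 to 20 rows; each row is the pose to reach, as a shift and turn from the pose commanded when the call began; what a row does not reach only later rows make up. A row lasts 1/8 s, in which the tool goes at most 62.5 mm and 10.7 degrees, less where a joint would pass 70% of its speed; a pose out of reach is approached as far as the arm can. A call with a gripper value outside its range is refused whole. The fingers move at their own pace and stop on an object; "grip_force" is the grip in N (left out, the last holds). Time passes only in rows, so rows that repeat a pose let the fingers close. It gives the time, the measured TCP pose, the force and the opening at its end, in the units of the state.
- monitor.read_state(): the state, without advancing time (a new reading comes with each control period).
- eyes.read_camera(name): name is "scene" or "top"; returns a dict with "frame" (400x640x3 uint8, red, green, blue), "depth" (400x640 float32, m along the optical axis (not along the pixel's ray), 0 where there is no reading), "K" (3x3 intrinsics, pixels), "k1" (the pictures are not rectified: a ray, as slopes to the right and down, at radius r is drawn at 1 + k1 r^2 times it, then the intrinsics apply), "view" (4x4, takes a point from world to camera coordinates). Camera axes: x right, y down, z forward; pixel columns grow to the right and rows downward; lengths in m; the calibration is good to about 2 mm. A picture is of the moment at which its call begins.
- finish_job(): hands the job in, once; it reports no verdict.
The state is a dict: "time": time; "q": joint angles; "joint_vel": joint speeds; "joint_torque": joint torques, N m; "tool_pos": TCP position; "tcp_rot": TCP orientation; "wrist_force": force on the tool from outside, world axes, zero at the start; "torque": the same for the moment, N m; "width": opening from 0.0 (shut) to 1.0 (fully open).
Only numpy, scipy, OpenCV 4.12 (cv2) and the standard library are available. Lean on these libraries where they do the work, as an engineer would, in place of code of your own. Each camera call takes 0.05 s, during which the arm holds its last target.

### The job

First move the expired sample, the tub with the red lid, off the wire shelf into the black discard tray; then take today's stack apart from the top down, each tub straight into the tray of its own lid's colour. Set every tub flat in the middle of its tray and lengthways in it, gently and upright, never dropped. Do not knock the brown glass jar, and let go of everything at the end.

Things in the scene. Friction and masses are not known exactly. Their poses are not given: they have to be found in the camera images.
- tub_old_mid (a point): Frosted-white rectangular food-sample tub with a red lid, 100 mm long (own x), 60 mm wide (own y), 46 mm tall, about 180 g, one rigid piece. The lid is the top 12 mm and is the widest part: the body under it is 54 mm wide and 94 mm long. The point is the tub's centre, half-way up (23 mm above its underside); z up. At the start it lies in the middle of the three trays on the wire shelf, whichever colour that tray is, lengthways in it.
- tub_yellow_mid (a point): Frosted-white rectangular food-sample tub with a yellow lid, 70 mm long (own x), 60 mm wide (own y), 46 mm tall, about 180 g, one rigid piece. The lid is the top 12 mm and is the widest part: the body under it is 54 mm wide and 64 mm long. The point is the tub's centre, half-way up (23 mm above its underside); z up. Top of the stack of three at the start; the stack stands on the worktop, the tubs roughly centred and lengthways on one another.
- tub_green_mid (a point): Frosted-white rectangular food-sample tub with a green lid, 102 mm long (own x), 60 mm wide (own y), 46 mm tall, about 180 g, one rigid piece. The lid is the top 12 mm and is the widest part: the body under it is 54 mm wide and 96 mm long. The point is the tub's centre, half-way up (23 mm above its underside); z up. Middle of the stack at the start.
- tub_blue_mid (a point): Frosted-white rectangular food-sample tub with a blue lid, 132 mm long (own x), 60 mm wide (own y), 46 mm tall, about 180 g, one rigid piece. The lid is the top 12 mm and is the widest part: the body under it is 54 mm wide and 126 mm long. The point is the tub's centre, half-way up (23 mm above its underside); z up. Bottom of the stack at the start, on the worktop.
- tray_yellow: Fixed shallow yellow tray, 156 x 90 mm outside (long side along own x), 3 mm walls and floor, rim 12 mm high, so 150 x 84 mm inside. Origin at the centre of its underside; the floor inside is 3 mm above it. One of three trays side by side, long sides 24 mm apart, on a low white wire shelf on the worktop (tray underside 16 mm above the worktop); the order of the three colours changes.
- tray_green: Fixed shallow green tray, 156 x 90 mm outside (long side along own x), 3 mm walls and floor, rim 12 mm high, so 150 x 84 mm inside. Origin at the centre of its underside; the floor inside is 3 mm above it. One of three trays side by side, long sides 24 mm apart, on a low white wire shelf on the worktop (tray underside 16 mm above the worktop); the order of the three colours changes.
- tray_blue: Fixed shallow blue tray, 156 x 90 mm outside (long side along own x), 3 mm walls and floor, rim 12 mm high, so 150 x 84 mm inside. Origin at the centre of its underside; the floor inside is 3 mm above it. One of three trays side by side, long sides 24 mm apart, on a low white wire shelf on the worktop (tray underside 16 mm above the worktop); the order of the three colours changes.
- tray_discard: Fixed shallow black tray, 156 x 90 mm outside (long side along own x), 3 mm walls and floor, rim 12 mm high, so 150 x 84 mm inside. Origin at the centre of its underside; the floor inside is 3 mm above it. The discard tray; it lies on the worktop beside the stack.
- jar: Bystander: loose brown glass jar with a steel cap, 56 mm across, 85 mm tall, standing on the worktop beyond the stack. Origin at the centre of its underside. Leave it where it stands.
Not all that is in view belongs to the job. What is shaped like the part that bears tub_green_mid but pink is not meant.

How it is judged:
By the outcome, as a careful person would: the job done as asked, in the order asked, and still so for the second after the job is handed in, with the robot touching nothing.
It also fails if it takes over 115 s, if anything falls off the work surface, if the arm or the gripper's body presses on something with over 40 N, if the wrist force passes 120 N, or if a joint passes its speed limit or range.

## Working session

There is one attempt and no reset: what is moved stays moved. The work goes in short steps, Python scripts to look and compute and a tool call to move; the robot and the scene stay as the last step left them, time stands still between calls to the robot, and variables do not carry over. Pictures are saved under pics/ and viewed, and the job is handed in when it is done.

Besides the shell and the picture viewer there is one more tool, called by a JSON object that holds its "name" and its "arguments". play_rows: Moves the arm, as the interface text tells. Its arguments: {"type":"object","properties":{"deltas":{"type":"array"},"grip_force":{"type":"number"}},"required":["deltas"]}

```bash
mkdir -p pics; python3 - <<'E'
from workcell import monitor, eyes
import cv2
print(monitor.read_state())
for n in ("scene","top"):
    c=eyes.read_camera(n); cv2.imwrite(f"pics/{n}0.png",c["frame"][:,:,::-1]); print(n,c["K"],c["k1"],c["view"])
E
```

```text
{'time': 0.0, 'q': array([ 1.06715762e+00,  2.64767944e-01,  1.60537328e+00,  3.77791368e-06,
        1.27369966e+00, -3.69232830e-02]), 'joint_vel': array([ 0.00034784, -0.00140429,  0.00059462, -0.00119542, -0.00115249,
        0.00106544]), 'joint_torque': array([-5.19278929e-04, -5.15118921e+01, -3.67304599e+01, -1.84751852e-04,
        1.34713127e-02, -8.07884447e-06]), 'tool_pos': array([0.30340553, 0.60220497, 0.25195239]), 'tcp_rot': array([ 0.36427153,  1.54024608, -0.36769904]), 'wrist_force': array([ 0.24594831,  0.22679421, -0.03141891]), 'torque': array([ 0.0095335 , -0.00477302,  0.0236102 ]), 'width': 0.9943822587124335}
scene [[496.56606504   0.         322.93923987]
 [  0.         496.56606504 195.26709669]
 [  0.           0.           1.        ]] -0.11796978440717504 [[-0.80294209  0.59601674  0.00693118  0.42526793]
 [ 0.42613089  0.58212826 -0.69248765 -0.12433987]
 [-0.41676907 -0.5530739  -0.72139643  1.78726991]
 [ 0.          0.          0.          1.        ]]
top [[462.83404405   0.         318.92766731]
 [  0.         462.83404405 191.52911336]
 [  0.           0.           1.        ]] 0.04660775606170127 [[ 0.02201765 -0.99969733  0.01097606 -0.05065207]
 [-0.99694057 -0.02277787 -0.07477084  0.49791735]
 [ 0.07499822 -0.0092962  -0.99714034  1.28798771]
 [ 0.          0.          0.          1.        ]]
```

View pics/scene0.png

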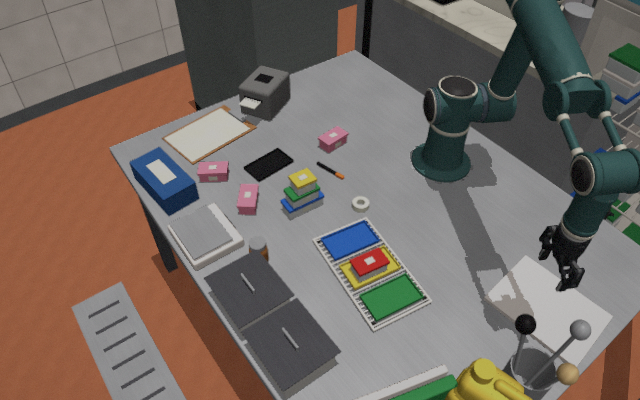

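View pics/top0.png

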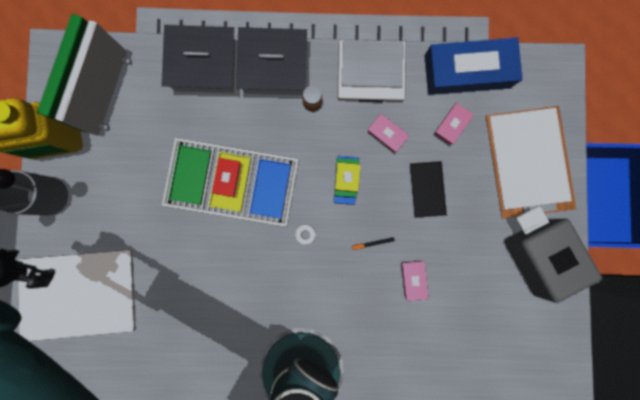

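The scene shows the red-lid tub in the yellow (middle) tray, top view (228,178). The stack is at (347,180), the black tray at (428,189) and the jar at (312,98). The pink tubs at (388,132), (454,123) and (415,280) are distractors. Next I measure these.

```bash
cat > h.py <<'E'
from workcell import monitor, eyes
import cv2, numpy as np
def cast(c,px,z):
    px=np.asarray(px,float).reshape(-1,1,2)
    n=cv2.undistortPoints(px,c["K"],np.array([c["k1"],0,0,0,0.])).reshape(-1,2)
    R=c["view"][:3,:3]; t=c["view"][:3,3]; o=-R.T@t
    d=np.c_[n,np.ones(len(n))]@R
    return o+d*((z-o[2])/d[:,2])[:,None]
HUE={"red":[(0,8),(172,180)],"yellow":[(20,35)],"green":[(45,85)],"blue":[(100,125)]}
def mask(c,col):
    h=cv2.cvtColor(c["frame"],cv2.COLOR_RGB2HSV)
    if col=="black": return ((h[...,2]<50)).astype(np.uint8)*255
    m=np.zeros(h.shape[:2],bool)
    for a,b in HUE[col]: m|=(h[...,0]>=a)&(h[...,0]<=b)
    return (m&(h[...,1]>130)&(h[...,2]>60)).astype(np.uint8)*255
def blobs(c,col,roi,z,amin=60):
    m=mask(c,col); x0,y0,x1,y1=roi; k=np.zeros_like(m); k[y0:y1,x0:x1]=m[y0:y1,x0:x1]
    cs,_=cv2.findContours(k,cv2.RETR_EXTERNAL,cv2.CHAIN_APPROX_NONE)
    out=[]
    for q in cs:
        if cv2.contourArea(q)<amin: continue
        w=cast(c,q.reshape(-1,2),z)
        r=cv2.minAreaRect((w[:,:2]*1000).astype(np.float32))
        bx=cv2.boxPoints(r); e=bx[1]-bx[0]; f=bx[2]-bx[1]
        l=e if np.hypot(*e)>np.hypot(*f) else f
        a=np.degrees(np.arctan2(l[1],l[0]))
        a=(a+90)%180-90
        dm=[]
        for p in q.reshape(-1,2):
            d=c["depth"][p[1],p[0]]
        mk=np.zeros_like(m); cv2.drawContours(mk,[q],-1,255,-1); v,u=np.nonzero(cv2.erode(mk,np.ones((3,3))))
        dd=c["depth"][v,u]; g=dd>0
        n=cv2.undistortPoints(np.c_[u,v].astype(float)[:,None],c["K"],np.array([c["k1"],0,0,0,0.])).reshape(-1,2)
        P=(np.c_[n,np.ones(len(n))]*dd[:,None]-c["view"][:3,3])@c["view"][:3,:3]
        mo=cv2.moments(q)
        print(col,"px",int(mo["m10"]/mo["m00"]),int(mo["m01"]/mo["m00"]),"ctr",np.round(r[0],1),"size",np.round(sorted(r[1]),1),"ang",round(a,1),"depth z",np.round(np.percentile(P[g,2]*1000,[10,50,90]),0), "xy", np.round(np.median(P[g,:2]*1000,0)))
        out.append((r[0],a))
    return out
E
python3 - <<'E'
from h import *
c=eyes.read_camera("top")
T=(155,130,305,235)
for col in ("green","yellow","blue"): blobs(c,col,T,.028)
blobs(c,"red",T,.065)
S=(325,140,370,220)
blobs(c,"yellow",S,.138);blobs(c,"green",S,.092);blobs(c,"blue",S,.046)
blobs(c,"black",(400,150,455,225),.012)
print(cast(c,[[312,93]],.085))
c2=eyes.read_camera("scene")
print("scene")
blobs(c2,"red",(310,215,435,330),.065)
for col in ("green","yellow","blue"): blobs(c2,col,(310,215,435,330),.028)
S=(275,165,330,218)
blobs(c2,"yellow",S,.138);blobs(c2,"green",S,.092);blobs(c2,"blue",S,.046)
blobs(c2,"black",(240,145,298,185),.012)
im=np.hstack([cv2.resize(c["frame"][130:240,155:375],(440*1,220)),cv2.resize(c2["frame"][160:220,260:340],(293,220))])
a=cv2.resize(c["frame"][120:240,155:455],None,fx=2.6,fy=2.6,interpolation=cv2.INTER_CUBIC)
b=cv2.resize(c2["frame"][140:270,230:330],None,fx=2,fy=2,interpolation=cv2.INTER_CUBIC)
o=np.zeros((590,800,3),np.uint8); o[:a.shape[0],:a.shape[1]]=a; o[320:320+b.shape[0],:b.shape[1]]=b
cv2.imwrite("pics/z1.png",o[...,::-1])
E
```

```text
green px 189 174 ctr [538.4 322.9] size [ 85.2 154. ] ang -8.3 depth z [16. 19. 23.] xy [538. 326.]
yellow px 233 185 ctr [521.6 210.4] size [ 87.4 152.6] ang -8.7 depth z [16. 19. 23.] xy [481. 192.]
blue px 269 188 ctr [504.5  98. ] size [ 87.9 153.6] ang -8.5 depth z [16. 19. 23.] xy [505.  99.]
red px 225 177 ctr [529.5 215.1] size [60.2 95.5] ang -8.7 depth z [62. 65. 68.] xy [529. 215.]
yellow px 347 176 ctr [ 530.  -110.1] size [58.3 69.1] ang -3.8 depth z [135. 138. 141.] xy [ 530. -110.]
green px 345 193 ctr [ 490.7 -109.7] size [13.5 51.3] ang 87.2 depth z [90. 92. 94.] xy [ 491. -107.]
blue px 344 199 ctr [ 476.2 -109.2] size [18.5 55.9] ang 86.9 depth z [43. 46. 50.] xy [ 475. -112.]
black px 427 188 ctr [ 514.4 -348.2] size [ 85.8 148.9] ang 5.8 depth z [-0.  3.  7.] xy [ 515. -350.]
[[ 0.76198874 -0.01411875  0.085     ]]
scene
red px 369 261 ctr [531.8 221.6] size [ 62.6 100.1] ang -9.1 depth z [60. 63. 67.] xy [532. 221.]
green px 390 296 ctr [538.6 329.3] size [ 89.7 156.2] ang -8.4 depth z [15. 18. 22.] xy [537. 326.]
yellow px 369 270 ctr [522.9 217.5] size [ 93.5 158.5] ang -8.5 depth z [15. 20. 28.] xy [559. 232.]
blue px 349 239 ctr [506.1 104.8] size [ 94.5 158.1] ang -8.5 depth z [14. 18. 22.] xy [503.  99.]
yellow px 302 178 ctr [ 532.8 -103.7] size [65.2 70.5] ang -4.3 depth z [133. 137. 140.] xy [ 533. -104.]
green px 295 193 ctr [ 536.8 -104.1] size [61.2 99.8] ang -2.2 depth z [86. 91. 94.] xy [ 573. -107.]
blue px 297 202 ctr [ 534.2 -103.2] size [ 62.3 133.7] ang -7.5 depth z [40. 44. 48.] xy [ 589. -107.]
black px 267 164 ctr [ 517.1 -341.3] size [ 94.1 157.7] ang 5.7 depth z [-2.  2.  7.] xy [ 515. -350.]
```

View pics/z1.png

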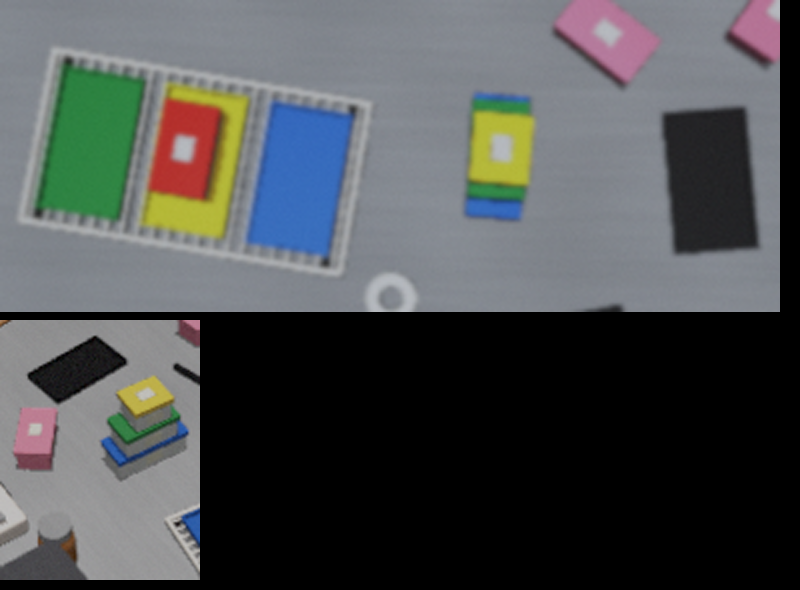

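Both views agree on sizes and heights, with a constant offset of about (2, 6.7) mm between the cameras. The first grasp will show which is right. Next I work out the tool yaw and the first move.

```bash
cat >> h.py <<'E'
from scipy.spatial.transform import Rotation as Ro
def tool():
    s=monitor.read_state(); R=Ro.from_rotvec(s["tcp_rot"]).as_matrix()
    y=R[:,1]; 
    print("t",round(s["time"],2),"pos",np.round(s["tool_pos"]*1000,1),"yaw of jaw",round(np.degrees(np.arctan2(y[1],y[0])),2),"toolx",np.round(R[:,0],3),"F",np.round(s["wrist_force"],1),"w",round(s["width"],3),"q6",round(s["q"][5],2))
E
python3 -c "
from h import *
tool()"
```

```text
t 0.2 pos [303.6 602.4 252.4] yaw of jaw 63.25 toolx [-0.001 -0.001 -1.   ] F [-0.1 -0.2 -0.5] w 1.0 q6 -0.04
```

{"name": "play_rows", "arguments": {"deltas": [{"x":28,"y":-48,"z":0,"wz":2.3,"fingers":-1},{"x":57,"y":-96,"z":0,"wz":4.6,"fingers":-1},{"x":85,"y":-144,"z":0,"wz":6.9,"fingers":-1},{"x":114,"y":-192,"z":0,"wz":9.2,"fingers":-1},{"x":142,"y":-240,"z":0,"wz":11.5,"fingers":-1},{"x":170,"y":-288,"z":0,"wz":13.8,"fingers":-1},{"x":199,"y":-337,"z":-20,"wz":16,"fingers":-1},{"x":227,"y":-385,"z":-60,"wz":18.2,"fingers":-1},{"x":227,"y":-385,"z":-100,"wz":18.2,"fingers":-1},{"x":227,"y":-385,"z":-100,"wz":18.2,"fingers":-1},{"x":227,"y":-385,"z":-100,"wz":18.2,"fingers":-1}], "grip_force": 40}}

```text
schema error: expected keys wx, wy, wz, x, y, z, fingers
```

```bash
python3 -c "
from h import *
tool()
a=eyes.read_camera('top')['frame'][120:250,150:310]; b=eyes.read_camera('scene')['frame'][160:340,280:450]
o=np.zeros((600,800,3),np.uint8); a=cv2.resize(a,None,fx=2.3,fy=2.3); b=cv2.resize(b,None,fx=2.4,fy=2.4)
o[:a.shape[0],:a.shape[1]]=a; o[:b.shape[0],380:380+b.shape[1]]=b
cv2.imwrite('pics/p2.png',o[...,::-1])"
```

```text
t 0.2 pos [303.6 602.4 252.4] yaw of jaw 63.25 toolx [-0.001 -0.001 -1.   ] F [-0.1 -0.2 -0.5] w 1.0 q6 -0.04
```

View pics/p2.png

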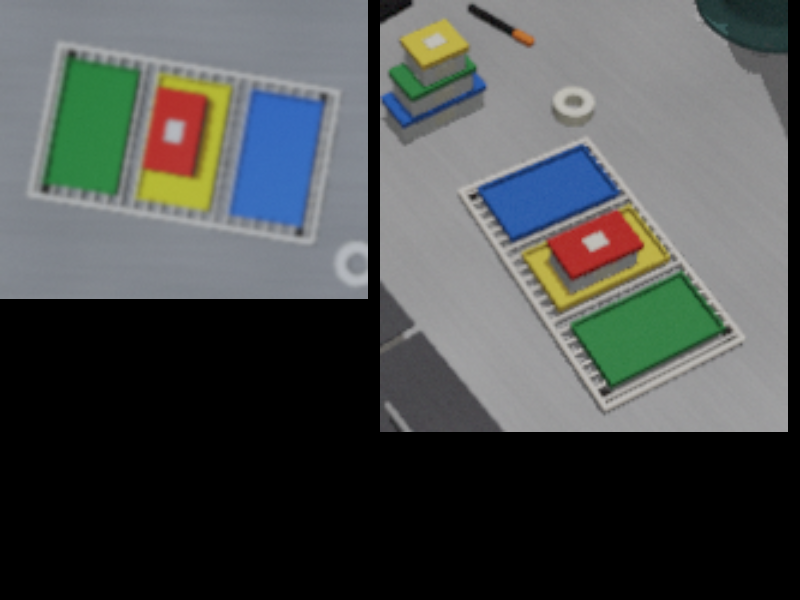

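All keys are required, and nothing has moved yet. The pictures confirm that the red tub sits in the middle, yellow tray. I send the move again with every key filled in.

{"name": "play_rows", "arguments": {"deltas": [{"wx":0,"wy":0,"wz":2.3,"x":28,"y":-48,"z":0,"fingers":-1},{"wx":0,"wy":0,"wz":4.6,"x":57,"y":-96,"z":0,"fingers":-1},{"wx":0,"wy":0,"wz":6.9,"x":85,"y":-144,"z":0,"fingers":-1},{"wx":0,"wy":0,"wz":9.2,"x":114,"y":-192,"z":0,"fingers":-1},{"wx":0,"wy":0,"wz":11.5,"x":142,"y":-240,"z":0,"fingers":-1},{"wx":0,"wy":0,"wz":13.8,"x":170,"y":-288,"z":0,"fingers":-1},{"wx":0,"wy":0,"wz":16,"x":199,"y":-337,"z":-20,"fingers":-1},{"wx":0,"wy":0,"wz":18.2,"x":227,"y":-385,"z":-60,"fingers":-1},{"wx":0,"wy":0,"wz":18.2,"x":227,"y":-385,"z":-100,"fingers":-1},{"wx":0,"wy":0,"wz":18.2,"x":227,"y":-385,"z":-100,"fingers":-1},{"wx":0,"wy":0,"wz":18.2,"x":227,"y":-385,"z":-100,"fingers":-1}], "grip_force": 40}}

```text
time: 1.68
tool_pos: [0.5313, 0.2185, 0.1546]
tcp_rot: [0.117, 1.566, -0.116]
wrist_force: [-0.6, 0.6, 0.2]
width: 1.0
```

```bash
python3 -c "
from h import *
tool()
a=eyes.read_camera('top')['frame'][120:250,150:310]; b=eyes.read_camera('scene')['frame'][160:340,280:450]
o=np.zeros((600,800,3),np.uint8); a=cv2.resize(a,None,fx=2.3,fy=2.3); b=cv2.resize(b,None,fx=2.4,fy=2.4)
o[:a.shape[0],:a.shape[1]]=a; o[:b.shape[0],380:380+b.shape[1]]=b
cv2.imwrite('pics/p3.png',o[...,::-1])"
```

```text
t 1.68 pos [531.3 218.5 154.6] yaw of jaw 81.48 toolx [ 0.001  0.001 -1.   ] F [-0.6  0.6  0.2] w 1.0 q6 -1.08
```

View pics/p3.png

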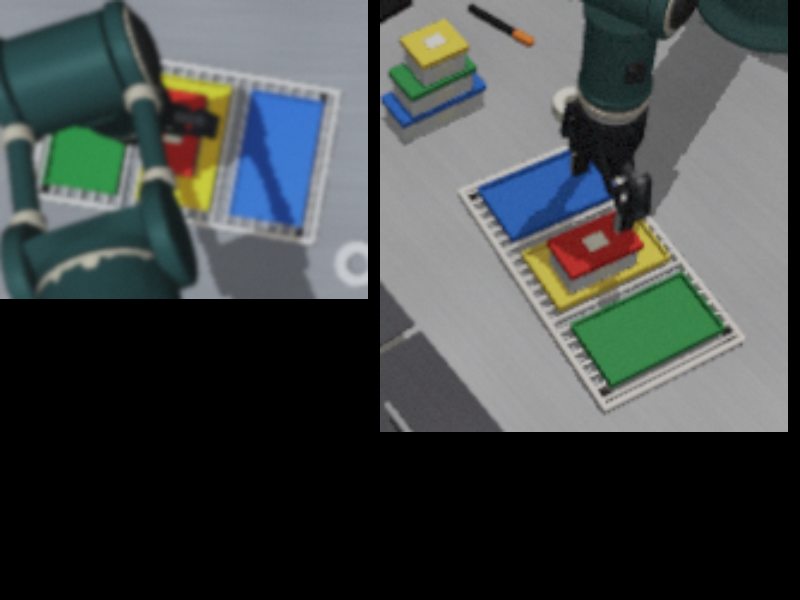

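{"name": "play_rows", "arguments": {"deltas": [{"wx":0,"wy":0,"wz":0,"x":0,"y":0,"z":-30,"fingers":-1},{"wx":0,"wy":0,"wz":0,"x":0,"y":0,"z":-55,"fingers":-1},{"wx":0,"wy":0,"wz":0,"x":0,"y":0,"z":-70,"fingers":-1},{"wx":0,"wy":0,"wz":0,"x":0,"y":0,"z":-82,"fingers":-1},{"wx":0,"wy":0,"wz":0,"x":0,"y":0,"z":-90,"fingers":-1},{"wx":0,"wy":0,"wz":0,"x":0,"y":0,"z":-98,"fingers":-1},{"wx":0,"wy":0,"wz":0,"x":0,"y":0,"z":-98,"fingers":-1}]}}

```text
time: 2.65
tool_pos: [0.5304, 0.2176, 0.0548]
tcp_rot: [0.117, 1.568, -0.118]
wrist_force: [-0.6, -0.1, -0.3]
width: 0.995
```

```bash
python3 -c "
from h import *
tool()
b=eyes.read_camera('scene')['frame'][190:300,310:450]
cv2.imwrite('pics/p4.png',cv2.resize(b,None,fx=5,fy=5)[...,::-1])"
```

```text
t 2.65 pos [530.4 217.6  54.8] yaw of jaw 81.45 toolx [-0.001 -0.    -1.   ] F [-0.6 -0.1 -0.3] w 0.995 q6 -1.08
```

View pics/p4.png

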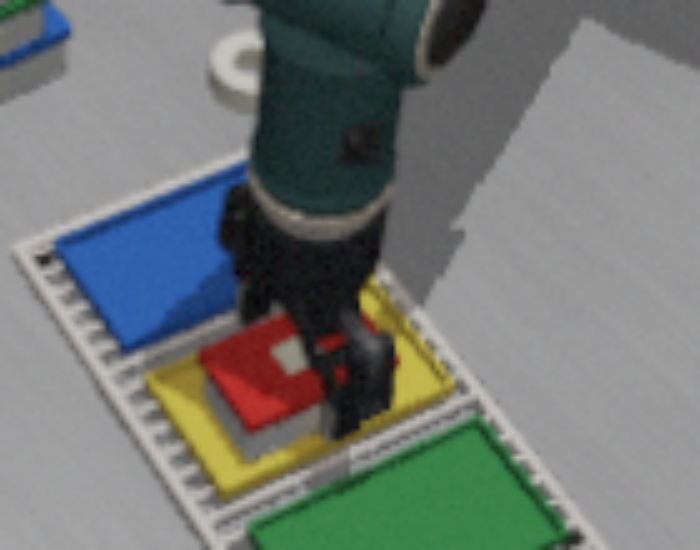

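```bash
cat >> h.py <<'E'
def proj(c,P):
    P=np.asarray(P,float).reshape(-1,3)
    R=c["view"][:3,:3]
    q,_=cv2.projectPoints(P,cv2.Rodrigues(R)[0],c["view"][:3,3],c["K"],np.array([c["k1"],0,0,0,0.]))
    return q.reshape(-1,2)
E
python3 -c "
from h import *
s=monitor.read_state(); R=Ro.from_rotvec(s['tcp_rot']).as_matrix(); p=s['tool_pos']
for n,(x0,y0,f) in {'scene':(310,190,5),'top':(180,130,6)}.items():
    c=eyes.read_camera(n)
    b=cv2.resize(c['frame'][y0:y0+110,x0:x0+130],None,fx=f,fy=f)[...,::-1].copy()
    for sx in (1,-1):
        P=[p+R@np.array([d,sx*.0425,w]) for d,w in ((.009,-.011),(.009,.011),(-.02,.011),(-.02,-.011))]
        q=((proj(c,P)+.5-[x0,y0])*f).astype(int)
        cv2.polylines(b,[q],True,(255,0,255),1)
    cv2.imwrite(f'pics/p5{n}.png',b)"
```

```text
(no output)
```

View pics/p5scene.png

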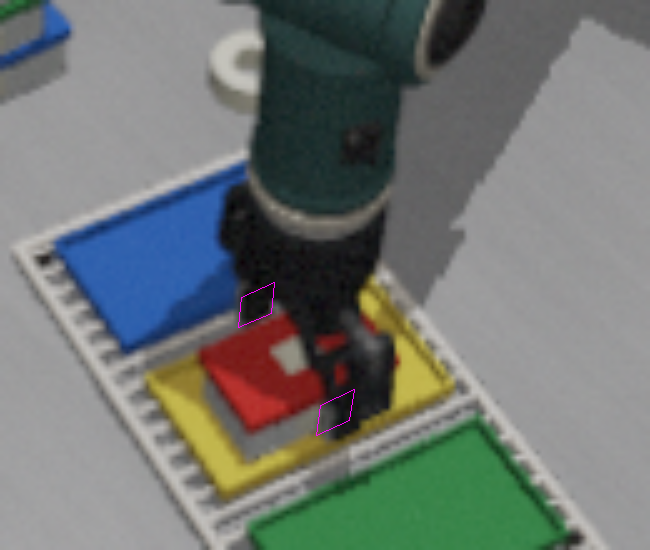

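View pics/p5top.png

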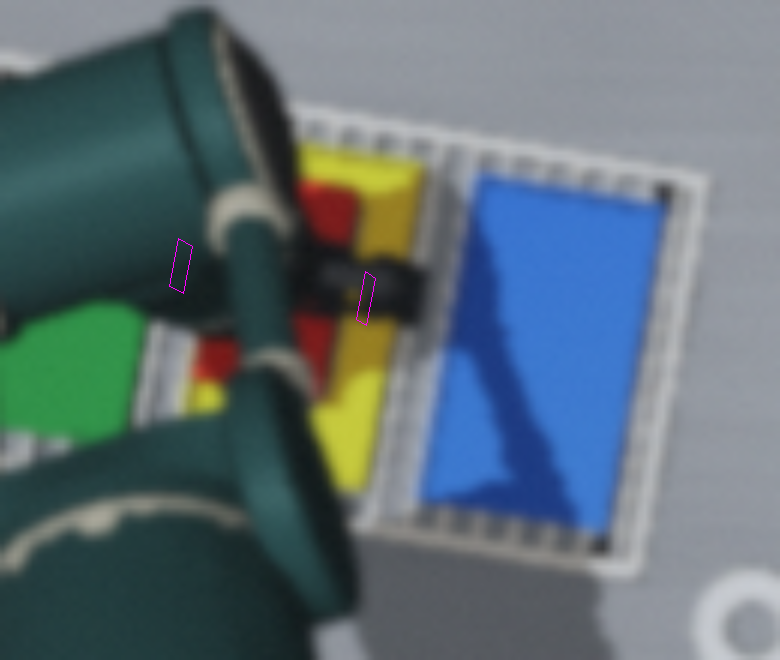

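{"name": "play_rows", "arguments": {"deltas": [{"wx":0,"wy":0,"wz":0,"x":0,"y":0,"z":0,"fingers":0},{"wx":0,"wy":0,"wz":0,"x":0,"y":0,"z":0,"fingers":0},{"wx":0,"wy":0,"wz":0,"x":0,"y":0,"z":0,"fingers":1},{"wx":0,"wy":0,"wz":0,"x":0,"y":0,"z":0,"fingers":1},{"wx":0,"wy":0,"wz":0,"x":0,"y":0,"z":0,"fingers":1},{"wx":0,"wy":0,"wz":0,"x":0,"y":0,"z":0,"fingers":1}]}}

```text
time: 3.55
tool_pos: [0.5313, 0.2179, 0.0559]
tcp_rot: [0.117, 1.567, -0.117]
wrist_force: [-0.0, -0.5, 4.7]
width: 0.696
```

```bash
python3 -c "
from h import *
tool()
for n,(x0,y0,f) in {'scene':(310,190,5),'top':(180,130,6)}.items():
    c=eyes.read_camera(n)
    b=cv2.resize(c['frame'][y0:y0+110,x0:x0+130],None,fx=f,fy=f)[...,::-1].copy()
    cv2.imwrite(f'pics/p6{n}.png',b)"
```

```text
t 3.55 pos [531.3 217.9  55.9] yaw of jaw 81.45 toolx [ 0.001  0.    -1.   ] F [-0.  -0.5  4.7] w 0.696 q6 -1.08
```

View pics/p6scene.png

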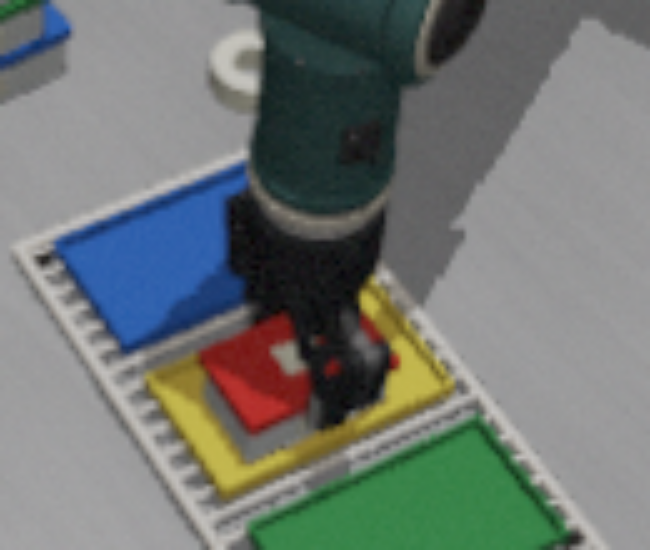

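View pics/p6top.png

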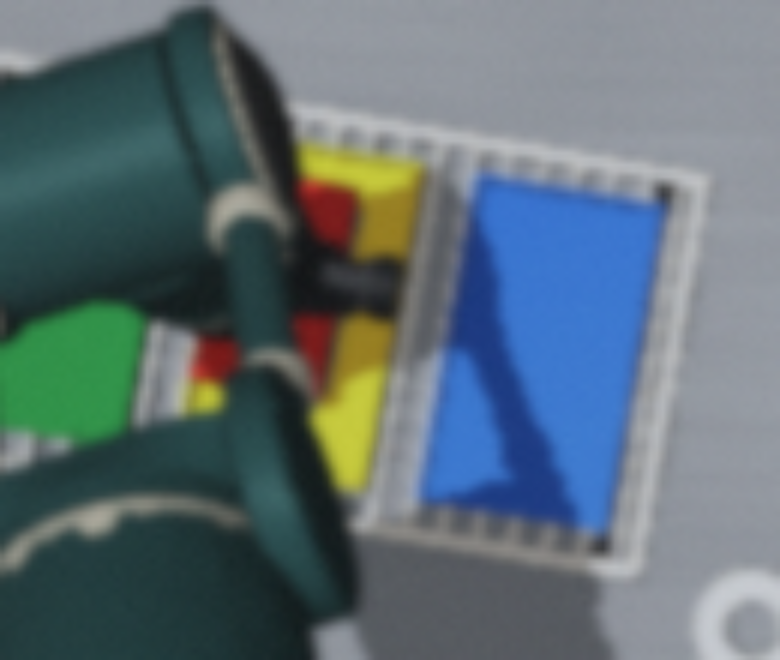

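{"name": "play_rows", "arguments": {"deltas": [{"wx":0,"wy":0,"wz":0,"x":0,"y":0,"z":5,"fingers":1},{"wx":0,"wy":0,"wz":0,"x":0,"y":0,"z":15,"fingers":1},{"wx":0,"wy":0,"wz":0,"x":0,"y":0,"z":30,"fingers":1},{"wx":0,"wy":0,"wz":0,"x":0,"y":0,"z":60,"fingers":1},{"wx":0,"wy":0,"wz":0,"x":0,"y":0,"z":100,"fingers":1},{"wx":0,"wy":0,"wz":0,"x":0,"y":0,"z":140,"fingers":1},{"wx":0,"wy":0,"wz":0,"x":0,"y":0,"z":180,"fingers":1},{"wx":0,"wy":0,"wz":0,"x":0,"y":0,"z":195,"fingers":1},{"wx":0,"wy":0,"wz":0,"x":0,"y":0,"z":195,"fingers":1}]}}

```text
time: 4.78
tool_pos: [0.5313, 0.218, 0.2516]
tcp_rot: [0.118, 1.565, -0.116]
wrist_force: [0.1, -0.7, -1.6]
width: 0.697
```

```bash
python3 -c "
from h import *
tool()
b=eyes.read_camera('scene')['frame'][120:320,270:470]
cv2.imwrite('pics/p7.png',cv2.resize(b,None,fx=3,fy=3)[...,::-1])"
```

```text
t 4.78 pos [531.3 218.  251.6] yaw of jaw 81.46 toolx [ 0.003  0.001 -1.   ] F [ 0.1 -0.7 -1.6] w 0.697 q6 -1.08
```

View pics/p7.png

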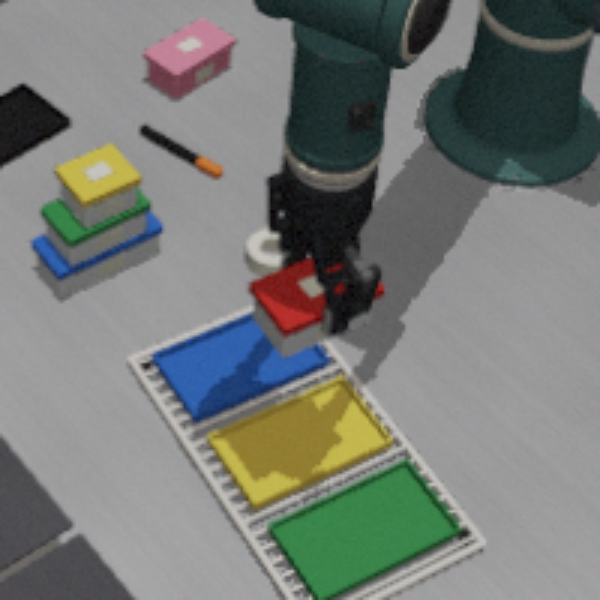

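{"name": "play_rows", "arguments": {"deltas": [{"wx":0,"wy":0,"wz":1,"x":-1,"y":-25,"z":0,"fingers":1},{"wx":0,"wy":0,"wz":2,"x":-2,"y":-65,"z":0,"fingers":1},{"wx":0,"wy":0,"wz":3,"x":-3,"y":-110,"z":0,"fingers":1},{"wx":0,"wy":0,"wz":4,"x":-4,"y":-155,"z":0,"fingers":1},{"wx":0,"wy":0,"wz":5,"x":-5,"y":-200,"z":0,"fingers":1},{"wx":0,"wy":0,"wz":6,"x":-6,"y":-245,"z":0,"fingers":1},{"wx":0,"wy":0,"wz":7,"x":-7,"y":-290,"z":0,"fingers":1},{"wx":0,"wy":0,"wz":8,"x":-8,"y":-335,"z":0,"fingers":1},{"wx":0,"wy":0,"wz":10,"x":-10,"y":-380,"z":0,"fingers":1},{"wx":0,"wy":0,"wz":12,"x":-12,"y":-425,"z":0,"fingers":1},{"wx":0,"wy":0,"wz":13,"x":-14,"y":-470,"z":0,"fingers":1},{"wx":0,"wy":0,"wz":14,"x":-15,"y":-515,"z":0,"fingers":1},{"wx":0,"wy":0,"wz":14.3,"x":-15,"y":-545,"z":0,"fingers":1},{"wx":0,"wy":0,"wz":14.3,"x":-15,"y":-563,"z":-20,"fingers":1},{"wx":0,"wy":0,"wz":14.3,"x":-15,"y":-563,"z":-60,"fingers":1},{"wx":0,"wy":0,"wz":14.3,"x":-15,"y":-563,"z":-100,"fingers":1},{"wx":0,"wy":0,"wz":14.3,"x":-15,"y":-563,"z":-140,"fingers":1},{"wx":0,"wy":0,"wz":14.3,"x":-15,"y":-563,"z":-170,"fingers":1},{"wx":0,"wy":0,"wz":14.3,"x":-15,"y":-563,"z":-180,"fingers":1},{"wx":0,"wy":0,"wz":14.3,"x":-15,"y":-563,"z":-180,"fingers":1}]}}

```text
time: 7.32
tool_pos: [0.5147, -0.344, 0.0684]
tcp_rot: [-0.077, 1.572, 0.081]
wrist_force: [0.7, -0.6, -1.6]
width: 0.696
```

```bash
python3 -c "
from h import *
tool()
for n,(x0,y0,f) in {'scene':(210,110,5),'top':(370,130,5)}.items():
    c=eyes.read_camera(n)
    b=cv2.resize(c['frame'][y0:y0+110,x0:x0+130],None,fx=f,fy=f)[...,::-1].copy()
    cv2.imwrite(f'pics/p8{n}.png',b)"
```

```text
t 7.33 pos [ 514.7 -344.    68.4] yaw of jaw 95.77 toolx [-0.003  0.002 -1.   ] F [ 0.7 -0.6 -1.6] w 0.696 q6 -2.3
```

View pics/p8scene.png

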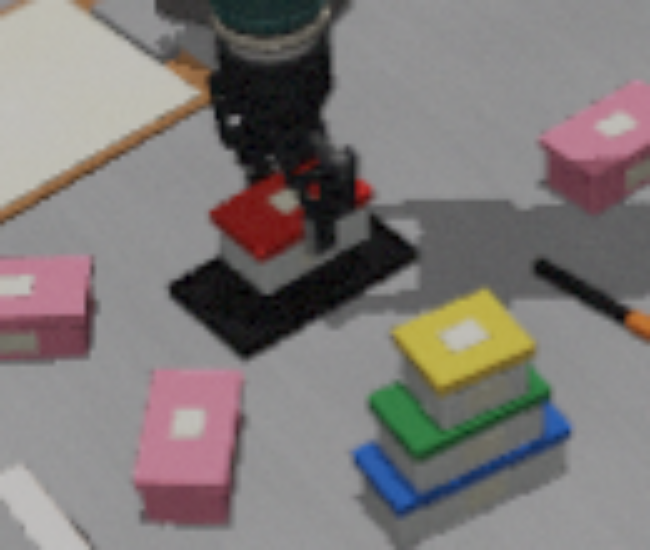

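View pics/p8top.png

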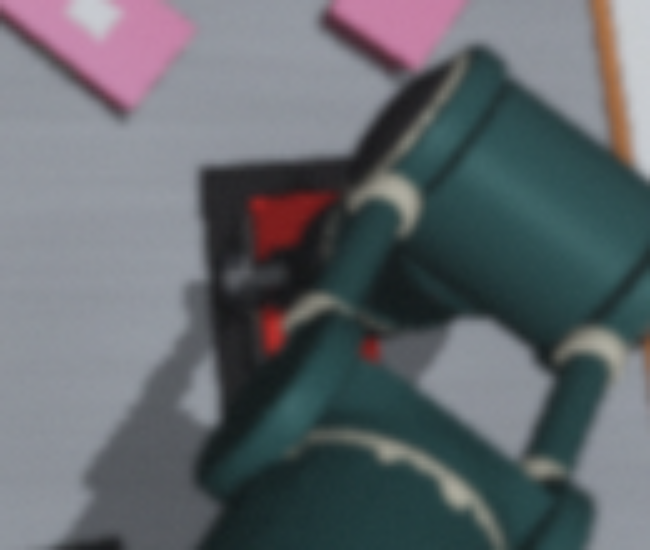

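{"name": "play_rows", "arguments": {"deltas": [{"wx":0,"wy":0,"wz":0,"x":0,"y":0,"z":-8,"fingers":1},{"wx":0,"wy":0,"wz":0,"x":0,"y":0,"z":-16,"fingers":1},{"wx":0,"wy":0,"wz":0,"x":0,"y":0,"z":-22,"fingers":1},{"wx":0,"wy":0,"wz":0,"x":0,"y":0,"z":-26,"fingers":1},{"wx":0,"wy":0,"wz":0,"x":0,"y":0,"z":-28,"fingers":1},{"wx":0,"wy":0,"wz":0,"x":0,"y":0,"z":-29,"fingers":1},{"wx":0,"wy":0,"wz":0,"x":0,"y":0,"z":-30,"fingers":1},{"wx":0,"wy":0,"wz":0,"x":0,"y":0,"z":-30,"fingers":1}]}}

```text
time: 8.43
tool_pos: [0.5158, -0.3453, 0.0403]
tcp_rot: [-0.079, 1.569, 0.079]
wrist_force: [-0.5, 0.9, -1.3]
width: 0.692
```

{"name": "play_rows", "arguments": {"deltas": [{"wx":0,"wy":0,"wz":0,"x":0,"y":0,"z":-0.5,"fingers":1},{"wx":0,"wy":0,"wz":0,"x":0,"y":0,"z":-1,"fingers":1},{"wx":0,"wy":0,"wz":0,"x":0,"y":0,"z":-1,"fingers":1}]}}

```text
time: 8.8
tool_pos: [0.5159, -0.3453, 0.0399]
tcp_rot: [-0.079, 1.569, 0.079]
wrist_force: [-1.2, 1.3, 5.0]
width: 0.691
```

{"name": "play_rows", "arguments": {"deltas": [{"wx":0,"wy":0,"wz":0,"x":0,"y":0,"z":0,"fingers":-0.4},{"wx":0,"wy":0,"wz":0,"x":0,"y":0,"z":0,"fingers":-0.5},{"wx":0,"wy":0,"wz":0,"x":0,"y":0,"z":0,"fingers":-0.8},{"wx":0,"wy":0,"wz":0,"x":0,"y":0,"z":0,"fingers":-1},{"wx":0,"wy":0,"wz":0,"x":0,"y":0,"z":0,"fingers":-1},{"wx":0,"wy":0,"wz":0,"x":0,"y":0,"z":20,"fingers":-1},{"wx":0,"wy":0,"wz":0,"x":0,"y":0,"z":60,"fingers":-1},{"wx":0,"wy":0,"wz":0,"x":0,"y":0,"z":110,"fingers":-1},{"wx":0,"wy":0,"wz":0,"x":0,"y":0,"z":160,"fingers":-1},{"wx":0,"wy":0,"wz":0,"x":0,"y":0,"z":200,"fingers":-1},{"wx":0,"wy":0,"wz":0,"x":-40,"y":0,"z":220,"fingers":-1},{"wx":0,"wy":0,"wz":0,"x":-80,"y":30,"z":220,"fingers":-1},{"wx":0,"wy":0,"wz":0,"x":-110,"y":70,"z":220,"fingers":-1},{"wx":0,"wy":0,"wz":0,"x":-110,"y":120,"z":220,"fingers":-1},{"wx":0,"wy":0,"wz":0,"x":-110,"y":120,"z":220,"fingers":-1}]}}

```text
time: 10.68
tool_pos: [0.4053, -0.223, 0.2609]
tcp_rot: [-0.082, 1.567, 0.081]
wrist_force: [0.9, -0.5, 0.5]
width: 0.998
```

```bash
python3 -c "
from h import *
tool()
for n,(x0,y0,f) in {'scene':(210,110,5),'top':(330,110,5)}.items():
    c=eyes.read_camera(n)
    b=cv2.resize(c['frame'][y0:y0+110,x0:x0+140],None,fx=f,fy=f)[...,::-1].copy()
    cv2.imwrite(f'pics/p9{n}.png',b)
    if n=='top':
        blobs(c,'red',(400,150,455,225),.049);blobs(c,'black',(400,150,455,225),.012)
        S=(325,140,370,220)
        blobs(c,'yellow',S,.138)
        blobs(c,'green',S,.092,5);blobs(c,'blue',S,.046,5)
    else:
        blobs(c,'red',(240,145,298,185),.049); 
        S=(275,165,330,218); blobs(c,'yellow',S,.138)
"
```

```text
t 10.68 pos [ 405.3 -223.   260.9] yaw of jaw 95.91 toolx [ 0.002 -0.001 -1.   ] F [ 0.9 -0.5  0.5] w 0.998 q6 -2.23
red px 268 156 ctr [ 515.5 -338.6] size [ 66.3 104.5] ang 5.7 depth z [44. 48. 51.] xy [ 517. -340.]
yellow px 302 177 ctr [ 532.4 -103.8] size [65.8 71.3] ang -3.8 depth z [133. 136. 140.] xy [ 532. -105.]
red px 431 178 ctr [ 526.4 -344.9] size [64.9 80.1] ang 5.8 depth z [46. 50. 53.] xy [ 541. -350.]
black px 415 183 ctr [ 529.  -303.4] size [ 69.2 192.9] ang -38.0 depth z [  1.   6. 610.] xy [ 546. -311.]
yellow px 347 176 ctr [ 530.  -110.1] size [58.3 69.1] ang -3.8 depth z [135. 138. 141.] xy [ 529. -110.]
green px 345 193 ctr [ 490.7 -109.7] size [13.5 51.3] ang 87.2 depth z [89. 93. 95.] xy [ 491. -107.]
green px 347 160 ctr [ 577.2 -113.5] size [10.8 51. ] ang -88.7 depth z [89. 92. 95.] xy [ 578. -115.]
blue px 344 199 ctr [ 476.2 -109.2] size [18.5 55.9] ang 86.9 depth z [43. 46. 49.] xy [ 475. -112.]Traceback (most recent call last):
  File "<string>", line 12, in <module>
    blobs(c,'green',S,.092,5);blobs(c,'blue',S,.046,5)
                              ~~~~~^^^^^^^^^^^^^^^^^^^
  File "h.py", line 33, in blobs
    n=cv2.undistortPoints(np.c_[u,v].astype(float)[:,None],c["K"],np.array([c["k1"],0,0,0,0.])).reshape(-1,2)
      ~~~~~~~~~~~~~~~~~~~^^^^^^^^^^^^^^^^^^^^^^^^^^^^^^^^^^^^^^^^^^^^^^^^^^^^^^^^^^^^^^^^^^^^^^
cv2.error: OpenCV(4.12.0) /io/opencv/modules/calib3d/src/undistort.dispatch.cpp:347: error: (-215:Assertion failed) CV_IS_MAT(_src) && CV_IS_MAT(_dst) && (_src->rows == 1 || _src->cols == 1) && (_dst->rows == 1 || _dst->cols == 1) && _src->cols + _src->rows - 1 == _dst->rows + _dst->cols - 1 && (CV_MAT_TYPE(_src->type) == CV_32FC2 || CV_MAT_TYPE(_src->type) == CV_64FC2) && (CV_MAT_TYPE(_dst->type) == CV_32FC2 || CV_MAT_TYPE(_dst->type) == CV_64FC2) in function 'cvUndistortPointsInternal'
```

View pics/p9scene.png

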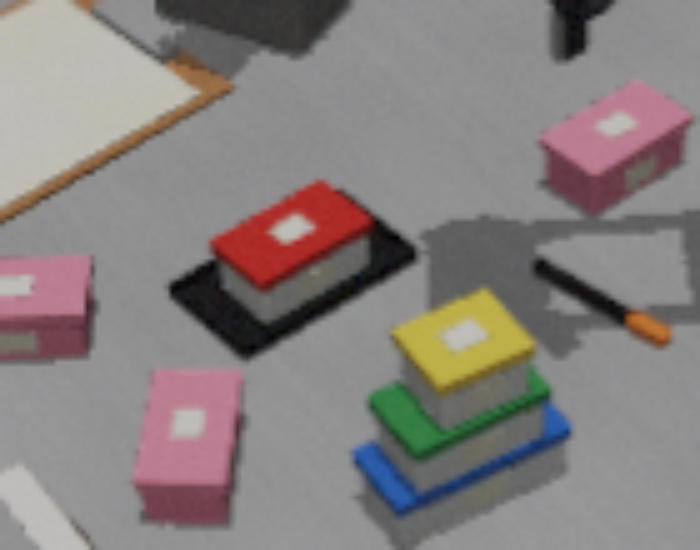

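View pics/p9top.png

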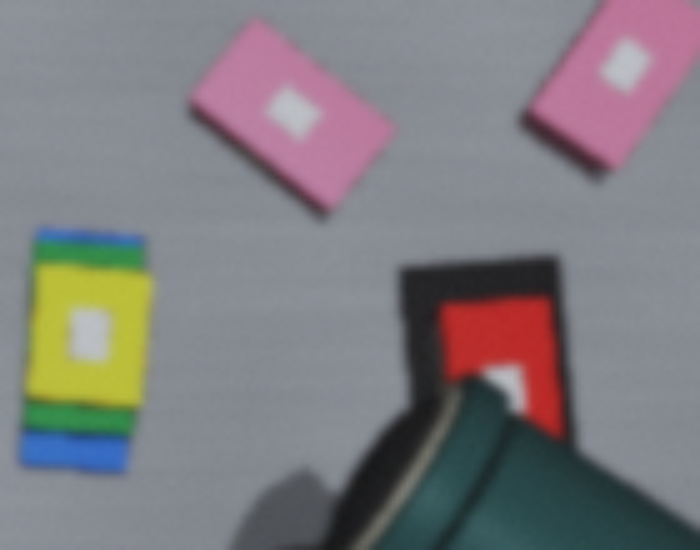

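{"name": "play_rows", "arguments": {"deltas": [{"wx":0,"wy":0,"wz":-2,"x":30,"y":30,"z":0,"fingers":-1},{"wx":0,"wy":0,"wz":-4,"x":60,"y":60,"z":0,"fingers":-1},{"wx":0,"wy":0,"wz":-7,"x":95,"y":90,"z":0,"fingers":-1},{"wx":0,"wy":0,"wz":-9.6,"x":125,"y":118,"z":-20,"fingers":-1},{"wx":0,"wy":0,"wz":-9.6,"x":125,"y":118,"z":-60,"fingers":-1},{"wx":0,"wy":0,"wz":-9.6,"x":125,"y":118,"z":-85,"fingers":-1},{"wx":0,"wy":0,"wz":-9.6,"x":125,"y":118,"z":-100,"fingers":-1},{"wx":0,"wy":0,"wz":-9.6,"x":125,"y":118,"z":-110,"fingers":-1},{"wx":0,"wy":0,"wz":-9.6,"x":125,"y":118,"z":-120,"fingers":-1},{"wx":0,"wy":0,"wz":-9.6,"x":125,"y":118,"z":-130,"fingers":-1},{"wx":0,"wy":0,"wz":-9.6,"x":125,"y":118,"z":-130,"fingers":-1}]}}

```text
time: 12.15
tool_pos: [0.5302, -0.1072, 0.1286]
tcp_rot: [0.053, 1.571, -0.053]
wrist_force: [-0.8, 0.3, -0.0]
width: 1.002
```

```bash
python3 -c "
from h import *
tool()
for n,(x0,y0,f) in {'scene':(240,110,5),'top':(290,120,5)}.items():
    c=eyes.read_camera(n)
    b=cv2.resize(c['frame'][y0:y0+110,x0:x0+120],None,fx=f,fy=f)[...,::-1].copy()
    cv2.imwrite(f'pics/p10{n}.png',b)"
```

```text
t 12.15 pos [ 530.2 -107.2  128.6] yaw of jaw 86.15 toolx [-0.001  0.    -1.   ] F [-0.8  0.3 -0. ] w 1.002 q6 -1.75
```

View pics/p10scene.png

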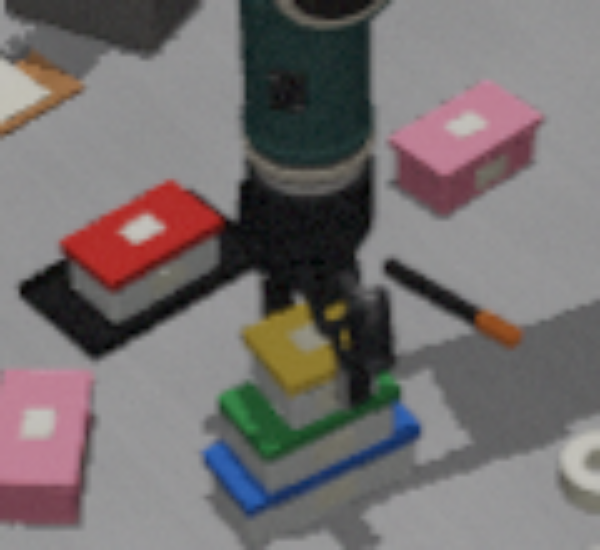

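View pics/p10top.png

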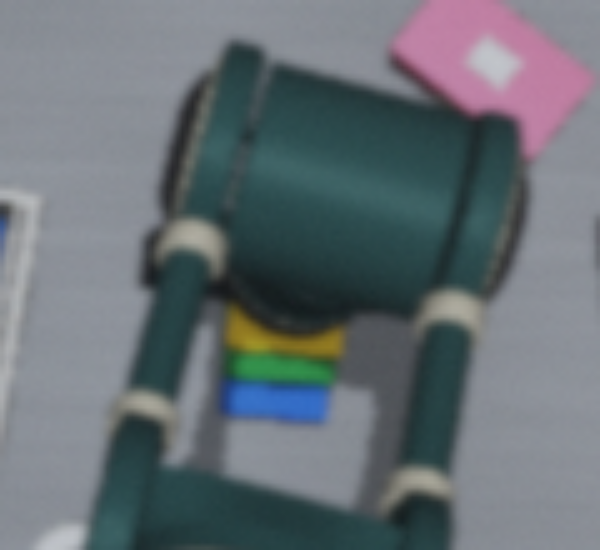

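{"name": "play_rows", "arguments": {"deltas": [{"wx":0,"wy":0,"wz":0,"x":0,"y":0,"z":0,"fingers":-0.2},{"wx":0,"wy":0,"wz":0,"x":0,"y":0,"z":0,"fingers":0},{"wx":0,"wy":0,"wz":0,"x":0,"y":0,"z":0,"fingers":1},{"wx":0,"wy":0,"wz":0,"x":0,"y":0,"z":0,"fingers":1},{"wx":0,"wy":0,"wz":0,"x":0,"y":0,"z":0,"fingers":1}]}}

```text
time: 12.88
tool_pos: [0.5315, -0.1074, 0.1302]
tcp_rot: [0.052, 1.568, -0.053]
wrist_force: [0.1, -0.4, 5.4]
width: 0.699
```

{"name": "play_rows", "arguments": {"deltas": [{"wx":0,"wy":0,"wz":0,"x":0,"y":0,"z":3,"fingers":1},{"wx":0,"wy":0,"wz":0,"x":0,"y":0,"z":10,"fingers":1},{"wx":0,"wy":0,"wz":0,"x":0,"y":0,"z":25,"fingers":1},{"wx":0,"wy":0,"wz":0,"x":0,"y":0,"z":50,"fingers":1},{"wx":0,"wy":0,"wz":0,"x":0,"y":0,"z":70,"fingers":1},{"wx":0,"wy":0,"wz":0,"x":0,"y":0,"z":70,"fingers":1}]}}

```text
time: 13.62
tool_pos: [0.5325, -0.1076, 0.2021]
tcp_rot: [0.052, 1.565, -0.054]
wrist_force: [-0.3, -0.0, -2.2]
width: 0.693
```

```bash
python3 -c "
from h import *
tool()
for n,(x0,y0,f) in {'scene':(240,110,5)}.items():
    c=eyes.read_camera(n)
    b=cv2.resize(c['frame'][y0:y0+110,x0:x0+120],None,fx=f,fy=f)[...,::-1].copy()
    cv2.imwrite(f'pics/p11{n}.png',b)"
```

```text
t 13.62 pos [ 532.5 -107.6  202.1] yaw of jaw 86.16 toolx [ 0.005 -0.001 -1.   ] F [-0.3 -0.  -2.2] w 0.693 q6 -1.75
```

View pics/p11scene.png

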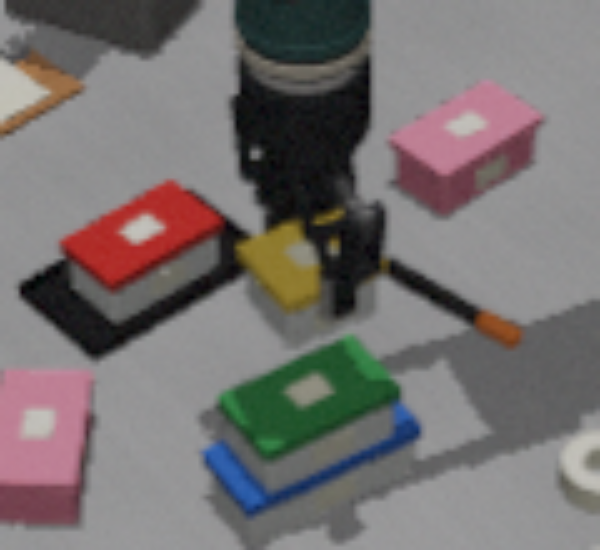

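{"name": "play_rows", "arguments": {"deltas": [{"wx":0,"wy":0,"wz":-0.5,"x":0,"y":25,"z":0,"fingers":1},{"wx":0,"wy":0,"wz":-1,"x":-1,"y":60,"z":0,"fingers":1},{"wx":0,"wy":0,"wz":-1.5,"x":-2,"y":100,"z":0,"fingers":1},{"wx":0,"wy":0,"wz":-2,"x":-3,"y":145,"z":0,"fingers":1},{"wx":0,"wy":0,"wz":-3,"x":-5,"y":190,"z":0,"fingers":1},{"wx":0,"wy":0,"wz":-4,"x":-7,"y":235,"z":0,"fingers":1},{"wx":0,"wy":0,"wz":-4.7,"x":-8,"y":275,"z":0,"fingers":1},{"wx":0,"wy":0,"wz":-4.7,"x":-9,"y":305,"z":0,"fingers":1},{"wx":0,"wy":0,"wz":-4.7,"x":-9,"y":321,"z":-20,"fingers":1},{"wx":0,"wy":0,"wz":-4.7,"x":-9,"y":321,"z":-50,"fingers":1},{"wx":0,"wy":0,"wz":-4.7,"x":-9,"y":321,"z":-85,"fingers":1},{"wx":0,"wy":0,"wz":-4.7,"x":-9,"y":321,"z":-110,"fingers":1},{"wx":0,"wy":0,"wz":-4.7,"x":-9,"y":321,"z":-123,"fingers":1},{"wx":0,"wy":0,"wz":-4.7,"x":-9,"y":321,"z":-130,"fingers":1},{"wx":0,"wy":0,"wz":-4.7,"x":-9,"y":321,"z":-130,"fingers":1}]}}

```text
time: 15.55
tool_pos: [0.5218, 0.2136, 0.0691]
tcp_rot: [0.117, 1.568, -0.118]
wrist_force: [0.9, 0.4, -0.7]
width: 0.694
```

```bash
python3 -c "
from h import *
tool()
for n,(x0,y0,f) in {'scene':(310,190,5),'top':(160,120,5)}.items():
    c=eyes.read_camera(n)
    b=cv2.resize(c['frame'][y0:y0+110,x0:x0+140],None,fx=f,fy=f)[...,::-1].copy()
    cv2.imwrite(f'pics/p12{n}.png',b)"
```

```text
t 15.55 pos [521.8 213.6  69.1] yaw of jaw 81.44 toolx [-0. -0. -1.] F [ 0.9  0.4 -0.7] w 0.694 q6 -1.08
```

View pics/p12scene.png

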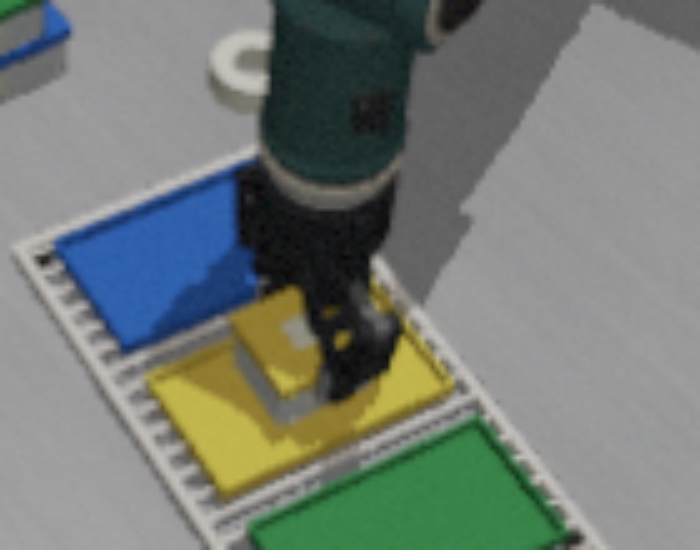

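View pics/p12top.png

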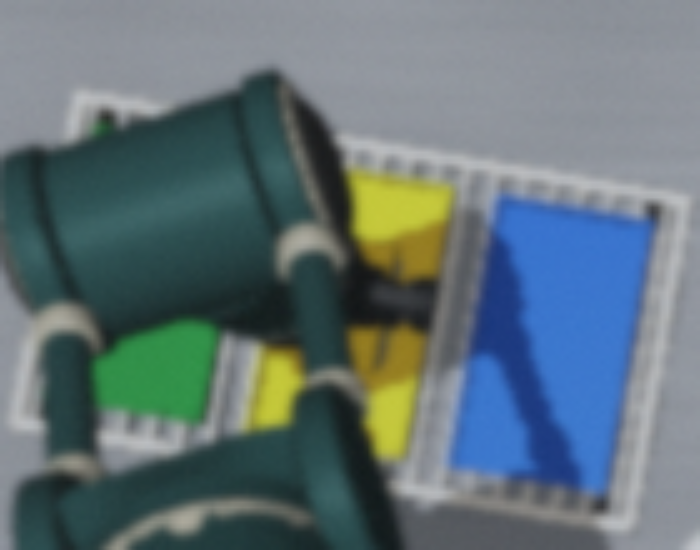

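{"name": "play_rows", "arguments": {"deltas": [{"wx":0,"wy":0,"wz":0,"x":0,"y":0,"z":-4,"fingers":1},{"wx":0,"wy":0,"wz":0,"x":0,"y":0,"z":-7,"fingers":1},{"wx":0,"wy":0,"wz":0,"x":0,"y":0,"z":-9.5,"fingers":1},{"wx":0,"wy":0,"wz":0,"x":0,"y":0,"z":-11,"fingers":1},{"wx":0,"wy":0,"wz":0,"x":0,"y":0,"z":-12,"fingers":1},{"wx":0,"wy":0,"wz":0,"x":0,"y":0,"z":-12,"fingers":1}]}}

```text
time: 16.4
tool_pos: [0.5218, 0.2138, 0.0573]
tcp_rot: [0.117, 1.567, -0.117]
wrist_force: [0.3, 0.3, -0.5]
width: 0.691
```

{"name": "play_rows", "arguments": {"deltas": [{"wx":0,"wy":0,"wz":0,"x":0,"y":0,"z":-0.5,"fingers":1},{"wx":0,"wy":0,"wz":0,"x":0,"y":0,"z":-1,"fingers":1},{"wx":0,"wy":0,"wz":0,"x":0,"y":0,"z":-1,"fingers":1}]}}

```text
time: 16.77
tool_pos: [0.5219, 0.2138, 0.0572]
tcp_rot: [0.117, 1.568, -0.117]
wrist_force: [-2.8, -1.8, 7.4]
width: 0.692
```

{"name": "play_rows", "arguments": {"deltas": [{"wx":0,"wy":0,"wz":0,"x":0,"y":0,"z":0,"fingers":-0.4},{"wx":0,"wy":0,"wz":0,"x":0,"y":0,"z":0,"fingers":-0.5},{"wx":0,"wy":0,"wz":0,"x":0,"y":0,"z":0,"fingers":-0.8},{"wx":0,"wy":0,"wz":0,"x":0,"y":0,"z":0,"fingers":-1},{"wx":0,"wy":0,"wz":0,"x":0,"y":0,"z":0,"fingers":-1},{"wx":0,"wy":0,"wz":0,"x":0,"y":0,"z":20,"fingers":-1},{"wx":0,"wy":0,"wz":0,"x":0,"y":0,"z":60,"fingers":-1},{"wx":0,"wy":0,"wz":0,"x":0,"y":0,"z":110,"fingers":-1},{"wx":0,"wy":0,"wz":0,"x":0,"y":0,"z":150,"fingers":-1},{"wx":0,"wy":0,"wz":0,"x":-40,"y":-30,"z":150,"fingers":-1},{"wx":0,"wy":0,"wz":1,"x":-80,"y":-70,"z":150,"fingers":-1},{"wx":0,"wy":0,"wz":3,"x":-120,"y":-110,"z":150,"fingers":-1},{"wx":0,"wy":0,"wz":4,"x":-132,"y":-154,"z":150,"fingers":-1},{"wx":0,"wy":0,"wz":4,"x":-132,"y":-154,"z":150,"fingers":-1}]}}

```text
time: 18.52
tool_pos: [0.3887, 0.0579, 0.2062]
tcp_rot: [0.065, 1.569, -0.066]
wrist_force: [-0.3, -0.0, -0.0]
width: 0.996
```

```bash
sed -i 's/g=dd>0/g=dd>0\n        if len(u)<3: continue/' h.py; python3 -c "
from h import *
tool()
c=eyes.read_camera('top')
cv2.imwrite('pics/p13top.png',c['frame'][100:300,140:480][...,::-1].repeat(2,0).repeat(2,1))
T=(155,130,305,235)
for col in ('green','yellow','blue'): blobs(c,col,T,.028)
b=blobs(c,'yellow',T,.065)
S=(325,140,370,220); blobs(c,'green',S,.092,10);blobs(c,'blue',S,.046,10)
blobs(c,'red',(400,150,455,225),.049);blobs(c,'black',(400,150,455,225),.012)
c=eyes.read_camera('scene')
print('scene');S=(275,165,330,218); blobs(c,'green',S,.092);blobs(c,'blue',S,.046);blobs(c,'red',(240,145,298,185),.049)
x0,y0=230,130
cv2.imwrite('pics/p13scene.png',cv2.resize(c['frame'][y0:y0+190,x0:x0+210],None,fx=3,fy=3)[...,::-1])
"
```

```text
t 18.52 pos [388.7  57.9 206.2] yaw of jaw 85.24 toolx [ 0.001 -0.    -1.   ] F [-0.3 -0.  -0. ] w 0.996 q6 -1.4
green px 189 174 ctr [538.1 322.7] size [ 85.4 154. ] ang -8.6 depth z [16. 19. 22.] xy [538. 325.]
yellow px 229 181 ctr [521.1 210.5] size [ 87.9 153.7] ang -8.5 depth z [17. 22. 67.] xy [518. 208.]
blue px 270 185 ctr [509.7  97.2] size [ 87.9 143.1] ang -8.5 depth z [16. 19. 23.] xy [514.  99.]
yellow px 229 181 ctr [517.6 203.7] size [ 85.4 149.3] ang -8.5 depth z [17. 22. 67.] xy [518. 208.]
green px 346 177 ctr [ 533.7 -111.1] size [54.5 99.6] ang -2.1 depth z [89. 92. 95.] xy [ 534. -111.]
blue px 344 199 ctr [ 476.2 -109.2] size [18.5 55.9] ang 86.9 depth z [43. 46. 50.] xy [ 475. -111.]
red px 430 187 ctr [ 514.5 -346.5] size [ 64.7 104.1] ang 6.4 depth z [47. 50. 53.] xy [ 514. -346.]
black px 423 191 ctr [ 514.3 -348. ] size [ 84.9 149.1] ang 5.8 depth z [-0.  4.  7.] xy [ 482. -333.]
scene
green px 301 189 ctr [ 536.7 -104.1] size [ 61.5 100.2] ang -2.8 depth z [88. 91. 93.] xy [ 536. -105.]
blue px 297 203 ctr [ 533.8 -105.1] size [ 62.9 132.5] ang -5.2 depth z [41. 44. 48.] xy [ 589. -103.]
red px 268 156 ctr [ 515.8 -338.9] size [ 66.2 104.2] ang 5.1 depth z [44. 48. 51.] xy [ 515. -340.]
```

View pics/p13scene.png

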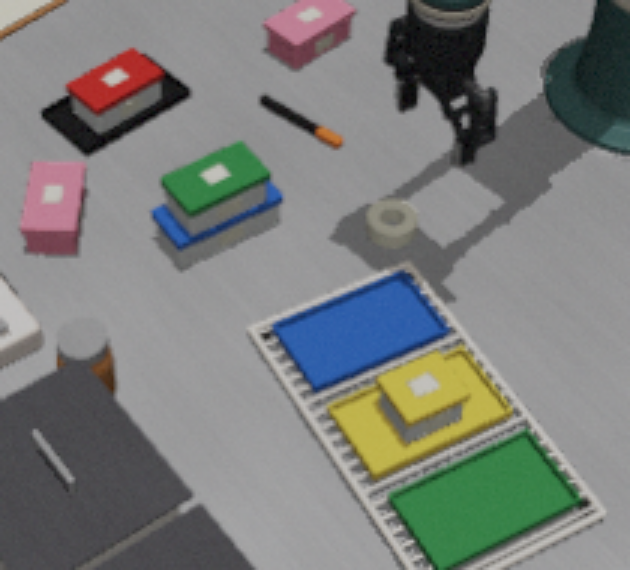

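View pics/p13top.png

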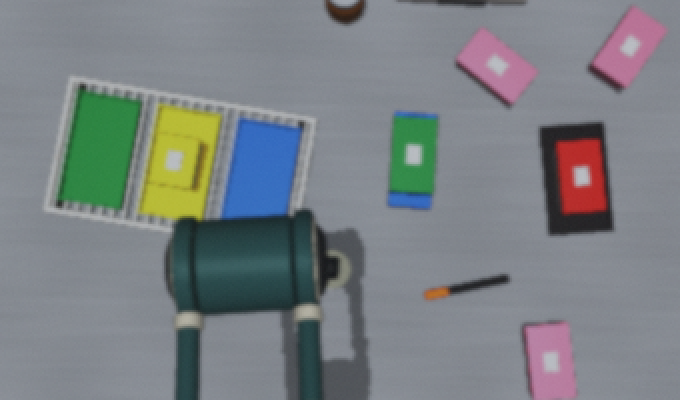

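```bash
cat >> h.py <<'E'
def high(c,roi,zlo,zhi):
    x0,y0,x1,y1=roi; v,u=np.mgrid[y0:y1,x0:x1].reshape(2,-1); dd=c["depth"][v,u]
    n=cv2.undistortPoints(np.c_[u,v].astype(float)[:,None],c["K"],np.array([c["k1"],0,0,0,0.])).reshape(-1,2)
    P=((np.c_[n,np.ones(len(n))]*dd[:,None]-c["view"][:3,3])@c["view"][:3,:3])*1000
    k=(dd>0)&(P[:,2]>zlo)&(P[:,2]<zhi); Q=P[k]
    r=cv2.minAreaRect(Q[:,:2].astype(np.float32)); print("high",k.sum(),"z",np.round(np.median(Q[:,2])),"mean",np.round(Q[:,:2].mean(0),1),"rect",np.round(r[0],1),np.round(r[1],1),round(r[2],1))
E
python3 -c "
from h import *
c=eyes.read_camera('top'); high(c,(205,145,252,220),50,80); high(c,(405,160,455,215),38,60)
c=eyes.read_camera('scene'); high(c,(340,235,410,285),54,80); high(c,(240,140,300,180),40,60)"
```

```text
high 572 z 65.0 mean [521.1 212.2] rect [521.8 213. ] [59.7 70.2] 81.5
high 794 z 49.0 mean [ 514.  -345.8] rect [ 514.5 -346.7] [99.8 60.5] 5.3
high 449 z 63.0 mean [523.6 215.9] rect [522.2 214.2] [60.9 71.8] 81.2
high 369 z 47.0 mean [ 515.7 -339.6] rect [ 513.7 -342.3] [104.5  69.4] 7.3
```

{"name": "play_rows", "arguments": {"deltas": [{"wx":0,"wy":0,"wz":0,"x":30,"y":-35,"z":0,"fingers":-1},{"wx":0,"wy":0,"wz":0.5,"x":60,"y":-70,"z":0,"fingers":-1},{"wx":0,"wy":0,"wz":1,"x":90,"y":-105,"z":0,"fingers":-1},{"wx":0,"wy":0,"wz":1.5,"x":120,"y":-140,"z":0,"fingers":-1},{"wx":0,"wy":0,"wz":2,"x":145,"y":-168,"z":-15,"fingers":-1},{"wx":0,"wy":0,"wz":2,"x":145,"y":-168,"z":-50,"fingers":-1},{"wx":0,"wy":0,"wz":2,"x":145,"y":-168,"z":-80,"fingers":-1},{"wx":0,"wy":0,"wz":2,"x":145,"y":-168,"z":-97,"fingers":-1},{"wx":0,"wy":0,"wz":2,"x":145,"y":-168,"z":-108,"fingers":-1},{"wx":0,"wy":0,"wz":2,"x":145,"y":-168,"z":-116,"fingers":-1},{"wx":0,"wy":0,"wz":2,"x":145,"y":-168,"z":-123,"fingers":-1},{"wx":0,"wy":0,"wz":2,"x":145,"y":-168,"z":-123,"fingers":-1}]}}

```text
time: 20.23
tool_pos: [0.5347, -0.1082, 0.0833]
tcp_rot: [0.035, 1.571, -0.035]
wrist_force: [0.6, 0.4, 0.5]
width: 0.999
```

```bash
python3 -c "
from h import *
tool()
for n,(x0,y0,f) in {'scene':(240,110,5)}.items():
    c=eyes.read_camera(n)
    b=cv2.resize(c['frame'][y0:y0+110,x0:x0+120],None,fx=f,fy=f)[...,::-1].copy()
    cv2.imwrite(f'pics/p14{n}.png',b)"
```

```text
t 20.23 pos [ 534.7 -108.2   83.3] yaw of jaw 87.46 toolx [-0.  0. -1.] F [0.6 0.4 0.5] w 0.999 q6 -1.77
```

View pics/p14scene.png

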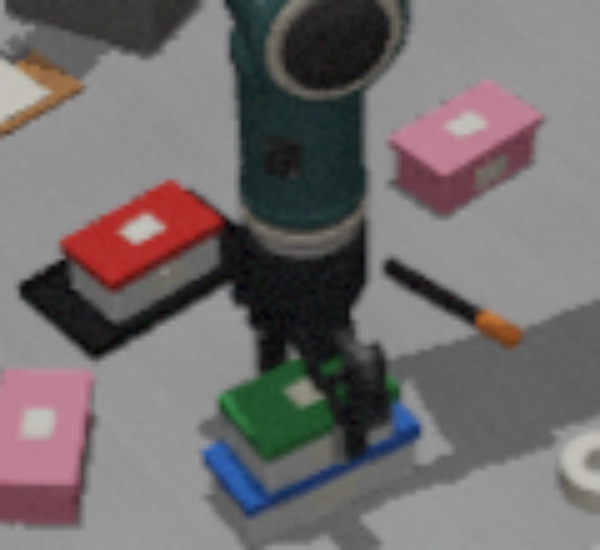

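{"name": "play_rows", "arguments": {"deltas": [{"wx":0,"wy":0,"wz":0,"x":0,"y":0,"z":0,"fingers":-0.2},{"wx":0,"wy":0,"wz":0,"x":0,"y":0,"z":0,"fingers":0},{"wx":0,"wy":0,"wz":0,"x":0,"y":0,"z":0,"fingers":1},{"wx":0,"wy":0,"wz":0,"x":0,"y":0,"z":0,"fingers":1},{"wx":0,"wy":0,"wz":0,"x":0,"y":0,"z":0,"fingers":1}]}}

```text
time: 20.9
tool_pos: [0.5355, -0.1084, 0.0842]
tcp_rot: [0.035, 1.569, -0.035]
wrist_force: [-0.9, -0.2, 5.4]
width: 0.693
```

{"name": "play_rows", "arguments": {"deltas": [{"wx":0,"wy":0,"wz":0,"x":0,"y":0,"z":3,"fingers":1},{"wx":0,"wy":0,"wz":0,"x":0,"y":0,"z":10,"fingers":1},{"wx":0,"wy":0,"wz":0,"x":0,"y":0,"z":25,"fingers":1},{"wx":0,"wy":0,"wz":0,"x":0,"y":0,"z":55,"fingers":1},{"wx":0,"wy":0,"wz":0,"x":0,"y":0,"z":95,"fingers":1},{"wx":0,"wy":0,"wz":0,"x":0,"y":0,"z":117,"fingers":1},{"wx":0,"wy":0,"wz":0,"x":0,"y":0,"z":117,"fingers":1}]}}

```text
time: 21.78
tool_pos: [0.5366, -0.1086, 0.2036]
tcp_rot: [0.034, 1.565, -0.036]
wrist_force: [0.7, 0.6, -2.3]
width: 0.695
```

```bash
python3 -c "
from h import *
tool()
for n,(x0,y0,f) in {'scene':(240,110,5)}.items():
    c=eyes.read_camera(n)
    b=cv2.resize(c['frame'][y0:y0+110,x0:x0+120],None,fx=f,fy=f)[...,::-1].copy()
    cv2.imwrite(f'pics/p15{n}.png',b)"
```

```text
t 21.77 pos [ 536.6 -108.6  203.6] yaw of jaw 87.45 toolx [ 0.006 -0.001 -1.   ] F [ 0.7  0.6 -2.3] w 0.695 q6 -1.77
```

View pics/p15scene.png

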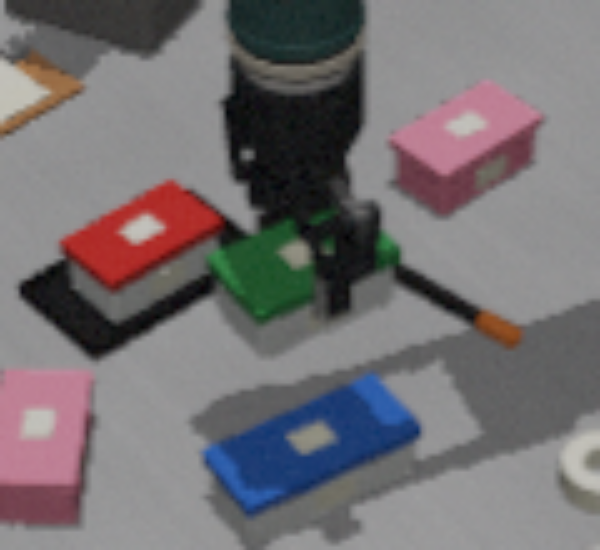

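{"name": "play_rows", "arguments": {"deltas": [{"wx":0,"wy":0,"wz":-0.5,"x":0,"y":25,"z":0,"fingers":1},{"wx":0,"wy":0,"wz":-1,"x":0,"y":60,"z":0,"fingers":1},{"wx":0,"wy":0,"wz":-1.5,"x":1,"y":105,"z":0,"fingers":1},{"wx":0,"wy":0,"wz":-2,"x":1,"y":150,"z":0,"fingers":1},{"wx":0,"wy":0,"wz":-3,"x":2,"y":195,"z":0,"fingers":1},{"wx":0,"wy":0,"wz":-3.5,"x":2,"y":240,"z":0,"fingers":1},{"wx":0,"wy":0,"wz":-4,"x":3,"y":285,"z":0,"fingers":1},{"wx":0,"wy":0,"wz":-5,"x":3,"y":330,"z":0,"fingers":1},{"wx":0,"wy":0,"wz":-5.5,"x":4,"y":375,"z":0,"fingers":1},{"wx":0,"wy":0,"wz":-6,"x":4,"y":412,"z":0,"fingers":1},{"wx":0,"wy":0,"wz":-6,"x":4,"y":434,"z":-15,"fingers":1},{"wx":0,"wy":0,"wz":-6,"x":4,"y":434,"z":-50,"fingers":1},{"wx":0,"wy":0,"wz":-6,"x":4,"y":434,"z":-85,"fingers":1},{"wx":0,"wy":0,"wz":-6,"x":4,"y":434,"z":-110,"fingers":1},{"wx":0,"wy":0,"wz":-6,"x":4,"y":434,"z":-125,"fingers":1},{"wx":0,"wy":0,"wz":-6,"x":4,"y":434,"z":-131,"fingers":1},{"wx":0,"wy":0,"wz":-6,"x":4,"y":434,"z":-131,"fingers":1}]}}

```text
time: 23.95
tool_pos: [0.5389, 0.3256, 0.0692]
tcp_rot: [0.117, 1.568, -0.117]
wrist_force: [-0.6, 0.6, -2.5]
width: 0.69
```

```bash
python3 -c "
from h import *
tool()
for n,(x0,y0,f) in {'scene':(310,190,5),'top':(160,120,5)}.items():
    c=eyes.read_camera(n)
    b=cv2.resize(c['frame'][y0:y0+120,x0:x0+140],None,fx=f,fy=f)[...,::-1].copy()
    cv2.imwrite(f'pics/p16{n}.png',b)"
```

```text
t 23.95 pos [538.9 325.6  69.2] yaw of jaw 81.44 toolx [-0. -0. -1.] F [-0.6  0.6 -2.5] w 0.69 q6 -0.92
```

View pics/p16scene.png

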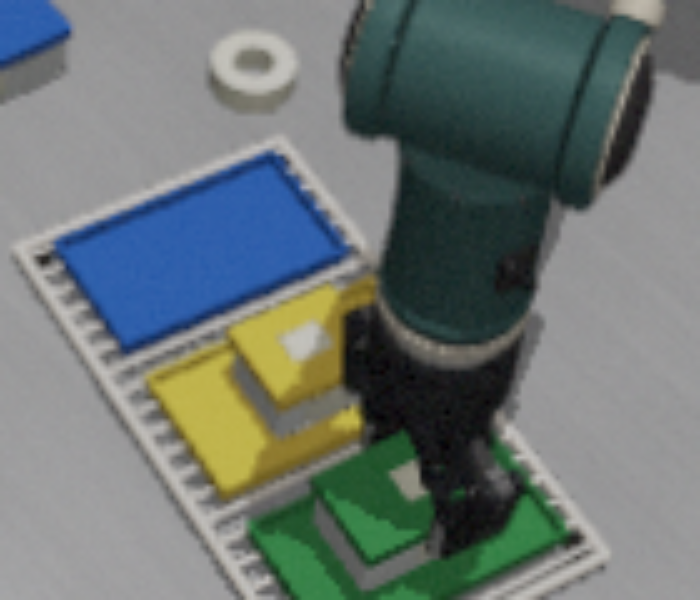

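{"name": "play_rows", "arguments": {"deltas": [{"wx":0,"wy":0,"wz":0,"x":0,"y":0,"z":-4,"fingers":1},{"wx":0,"wy":0,"wz":0,"x":0,"y":0,"z":-7,"fingers":1},{"wx":0,"wy":0,"wz":0,"x":0,"y":0,"z":-9.5,"fingers":1},{"wx":0,"wy":0,"wz":0,"x":0,"y":0,"z":-11,"fingers":1},{"wx":0,"wy":0,"wz":0,"x":0,"y":0,"z":-12,"fingers":1},{"wx":0,"wy":0,"wz":0,"x":0,"y":0,"z":-12,"fingers":1}]}}

```text
time: 24.8
tool_pos: [0.5389, 0.3258, 0.0574]
tcp_rot: [0.117, 1.567, -0.117]
wrist_force: [-1.0, 0.4, -1.4]
width: 0.695
```

{"name": "play_rows", "arguments": {"deltas": [{"wx":0,"wy":0,"wz":0,"x":0,"y":0,"z":-0.5,"fingers":1},{"wx":0,"wy":0,"wz":0,"x":0,"y":0,"z":-0.5,"fingers":1}]}}

```text
time: 25.05
tool_pos: [0.5389, 0.3258, 0.0573]
tcp_rot: [0.117, 1.567, -0.117]
wrist_force: [-2.9, -1.1, 2.7]
width: 0.692
```

{"name": "play_rows", "arguments": {"deltas": [{"wx":0,"wy":0,"wz":0,"x":0,"y":0,"z":-0.3,"fingers":-0.4},{"wx":0,"wy":0,"wz":0,"x":0,"y":0,"z":-0.3,"fingers":-0.5},{"wx":0,"wy":0,"wz":0,"x":0,"y":0,"z":0,"fingers":-0.8},{"wx":0,"wy":0,"wz":0,"x":0,"y":0,"z":0,"fingers":-1},{"wx":0,"wy":0,"wz":0,"x":0,"y":0,"z":0,"fingers":-1},{"wx":0,"wy":0,"wz":0,"x":0,"y":0,"z":20,"fingers":-1},{"wx":0,"wy":0,"wz":0,"x":0,"y":0,"z":60,"fingers":-1},{"wx":0,"wy":0,"wz":0,"x":0,"y":0,"z":110,"fingers":-1},{"wx":0,"wy":0,"wz":0,"x":0,"y":0,"z":150,"fingers":-1},{"wx":0,"wy":0,"wz":0,"x":-35,"y":-35,"z":150,"fingers":-1},{"wx":0,"wy":0,"wz":1,"x":-70,"y":-80,"z":150,"fingers":-1},{"wx":0,"wy":0,"wz":2,"x":-105,"y":-130,"z":150,"fingers":-1},{"wx":0,"wy":0,"wz":3,"x":-135,"y":-180,"z":150,"fingers":-1},{"wx":0,"wy":0,"wz":4,"x":-149,"y":-230,"z":150,"fingers":-1},{"wx":0,"wy":0,"wz":4,"x":-149,"y":-266,"z":150,"fingers":-1},{"wx":0,"wy":0,"wz":4,"x":-149,"y":-266,"z":150,"fingers":-1}]}}

```text
time: 27.05
tool_pos: [0.39, 0.0581, 0.2084]
tcp_rot: [0.065, 1.567, -0.065]
wrist_force: [-1.0, -0.3, 0.4]
width: 0.998
```

```bash
python3 -c "
from h import *
tool()
c=eyes.read_camera('top')
cv2.imwrite('pics/p17top.png',c['frame'][100:300,140:480][...,::-1].repeat(2,0).repeat(2,1))
S=(325,140,370,220); blobs(c,'blue',S,.046,10); high(c,S,38,60)
print('green');high(c,(160,135,212,220),50,80); print('yel');high(c,(205,145,252,220),50,80); high(c,(405,160,455,215),38,60)
c=eyes.read_camera('scene')
print('scene');S=(275,165,330,218); blobs(c,'blue',S,.046);high(c,(355,265,430,315),54,80)
"
```

```text
t 27.05 pos [390.   58.1 208.4] yaw of jaw 85.23 toolx [ 0.003 -0.    -1.   ] F [-1.  -0.3  0.4] w 0.998 q6 -1.4
blue px 345 179 ctr [ 531.8 -113.3] size [ 57.9 130.1] ang -3.2 depth z [43. 47. 50.] xy [ 531. -113.]
high 1020 z 46.0 mean [ 531.6 -111.9] rect [ 532.5 -112.3] [ 60.2 132.8] 86.7
green
high 846 z 65.0 mean [537.7 322.8] rect [538.1 323.7] [ 60.4 101.4] 82.0
yel
high 573 z 65.0 mean [521.  212.2] rect [521.5 212.8] [60.  69.7] 81.3
high 797 z 49.0 mean [ 514.1 -345.9] rect [ 514.6 -346.7] [99.9 60.5] 5.9
scene
blue px 301 198 ctr [ 533.8 -106.9] size [ 64.2 132.2] ang -3.8 depth z [41. 44. 48.] xy [ 535. -108.]
high 859 z 64.0 mean [540.5 319.4] rect [531.8 287. ] [143.6 105.7] 82.2
```

View pics/p17top.png

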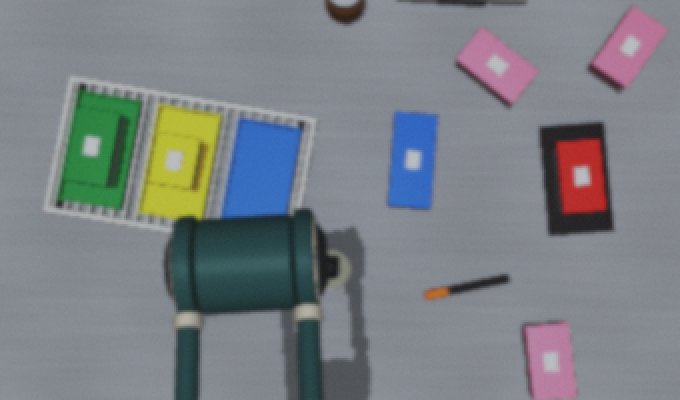

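{"name": "play_rows", "arguments": {"deltas": [{"wx":0,"wy":0,"wz":0,"x":30,"y":-35,"z":0,"fingers":-1},{"wx":0,"wy":0,"wz":0.5,"x":60,"y":-70,"z":-10,"fingers":-1},{"wx":0,"wy":0,"wz":1,"x":90,"y":-105,"z":-30,"fingers":-1},{"wx":0,"wy":0,"wz":1.2,"x":120,"y":-140,"z":-50,"fingers":-1},{"wx":0,"wy":0,"wz":1.2,"x":143,"y":-170,"z":-70,"fingers":-1},{"wx":0,"wy":0,"wz":1.2,"x":143,"y":-170,"z":-100,"fingers":-1},{"wx":0,"wy":0,"wz":1.2,"x":143,"y":-170,"z":-125,"fingers":-1},{"wx":0,"wy":0,"wz":1.2,"x":143,"y":-170,"z":-142,"fingers":-1},{"wx":0,"wy":0,"wz":1.2,"x":143,"y":-170,"z":-154,"fingers":-1},{"wx":0,"wy":0,"wz":1.2,"x":143,"y":-170,"z":-163,"fingers":-1},{"wx":0,"wy":0,"wz":1.2,"x":143,"y":-170,"z":-169,"fingers":-1},{"wx":0,"wy":0,"wz":1.2,"x":143,"y":-170,"z":-169,"fingers":-1}]}}

```text
time: 28.65
tool_pos: [0.5328, -0.1102, 0.0378]
tcp_rot: [0.046, 1.57, -0.046]
wrist_force: [-1.0, -1.0, -0.8]
width: 0.997
```

```bash
python3 -c "
from h import *
tool()
for n,(x0,y0,f) in {'scene':(240,110,5)}.items():
    c=eyes.read_camera(n)
    b=cv2.resize(c['frame'][y0:y0+110,x0:x0+120],None,fx=f,fy=f)[...,::-1].copy()
    cv2.imwrite(f'pics/p18{n}.png',b)"
```

```text
t 28.65 pos [ 532.8 -110.2   37.8] yaw of jaw 86.66 toolx [-0.  0. -1.] F [-1.  -1.  -0.8] w 0.997 q6 -1.76
```

View pics/p18scene.png

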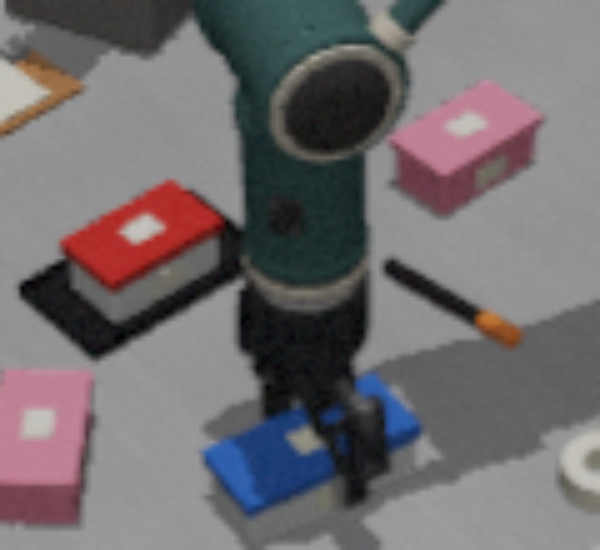

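{"name": "play_rows", "arguments": {"deltas": [{"wx":0,"wy":0,"wz":0,"x":0,"y":0,"z":0,"fingers":-0.2},{"wx":0,"wy":0,"wz":0,"x":0,"y":0,"z":0,"fingers":0},{"wx":0,"wy":0,"wz":0,"x":0,"y":0,"z":0,"fingers":1},{"wx":0,"wy":0,"wz":0,"x":0,"y":0,"z":0,"fingers":1},{"wx":0,"wy":0,"wz":0,"x":0,"y":0,"z":0,"fingers":1}]}}

```text
time: 29.32
tool_pos: [0.5335, -0.1106, 0.0387]
tcp_rot: [0.045, 1.569, -0.046]
wrist_force: [-0.8, -0.3, 6.0]
width: 0.698
```

{"name": "play_rows", "arguments": {"deltas": [{"wx":0,"wy":0,"wz":0,"x":0,"y":0,"z":3,"fingers":1},{"wx":0,"wy":0,"wz":0,"x":0,"y":0,"z":10,"fingers":1},{"wx":0,"wy":0,"wz":0,"x":0,"y":0,"z":25,"fingers":1},{"wx":0,"wy":0,"wz":0,"x":0,"y":0,"z":55,"fingers":1},{"wx":0,"wy":0,"wz":0,"x":0,"y":0,"z":90,"fingers":1},{"wx":0,"wy":0,"wz":0,"x":0,"y":0,"z":102,"fingers":1},{"wx":0,"wy":0,"wz":0,"x":0,"y":0,"z":102,"fingers":1}]}}

```text
time: 30.2
tool_pos: [0.5335, -0.1104, 0.1409]
tcp_rot: [0.045, 1.568, -0.046]
wrist_force: [0.3, -0.5, -2.2]
width: 0.696
```

```bash
python3 -c "
from h import *
tool()
for n,(x0,y0,f) in {'scene':(240,110,5)}.items():
    c=eyes.read_camera(n)
    b=cv2.resize(c['frame'][y0:y0+110,x0:x0+120],None,fx=f,fy=f)[...,::-1].copy()
    cv2.imwrite(f'pics/p19{n}.png',b)"
```

```text
t 30.2 pos [ 533.5 -110.4  140.9] yaw of jaw 86.66 toolx [ 0.002 -0.001 -1.   ] F [ 0.3 -0.5 -2.2] w 0.696 q6 -1.76
```

View pics/p19scene.png

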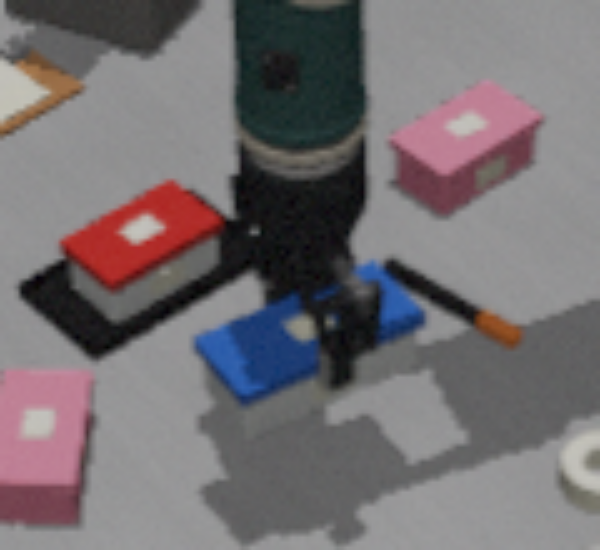

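{"name": "play_rows", "arguments": {"deltas": [{"wx":0,"wy":0,"wz":-0.5,"x":-3,"y":20,"z":0,"fingers":1},{"wx":0,"wy":0,"wz":-1.5,"x":-8,"y":55,"z":0,"fingers":1},{"wx":0,"wy":0,"wz":-2.5,"x":-13,"y":95,"z":0,"fingers":1},{"wx":0,"wy":0,"wz":-3.5,"x":-18,"y":135,"z":0,"fingers":1},{"wx":0,"wy":0,"wz":-4.5,"x":-23,"y":170,"z":0,"fingers":1},{"wx":0,"wy":0,"wz":-5.2,"x":-27,"y":198,"z":0,"fingers":1},{"wx":0,"wy":0,"wz":-5.2,"x":-28,"y":211,"z":-15,"fingers":1},{"wx":0,"wy":0,"wz":-5.2,"x":-28,"y":211,"z":-40,"fingers":1},{"wx":0,"wy":0,"wz":-5.2,"x":-28,"y":211,"z":-60,"fingers":1},{"wx":0,"wy":0,"wz":-5.2,"x":-28,"y":211,"z":-70,"fingers":1},{"wx":0,"wy":0,"wz":-5.2,"x":-28,"y":211,"z":-70,"fingers":1}]}}

```text
time: 31.62
tool_pos: [0.5034, 0.1002, 0.0679]
tcp_rot: [0.117, 1.571, -0.118]
wrist_force: [0.3, -0.7, -1.9]
width: 0.698
```

```bash
python3 -c "
from h import *
tool()
for n,(x0,y0,f) in {'scene':(310,190,5)}.items():
    c=eyes.read_camera(n)
    b=cv2.resize(c['frame'][y0:y0+120,x0:x0+140],None,fx=f,fy=f)[...,::-1].copy()
    cv2.imwrite(f'pics/p20{n}.png',b)"
```

```text
t 31.62 pos [503.4 100.2  67.9] yaw of jaw 81.44 toolx [-0.004 -0.001 -1.   ] F [ 0.3 -0.7 -1.9] w 0.698 q6 -1.27
```

View pics/p20scene.png

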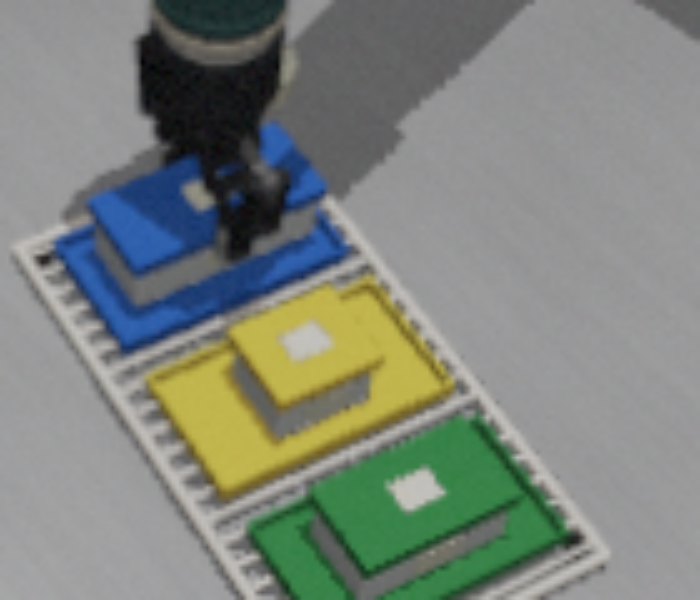

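{"name": "play_rows", "arguments": {"deltas": [{"wx":0,"wy":0,"wz":0,"x":0,"y":0,"z":-4,"fingers":1},{"wx":0,"wy":0,"wz":0,"x":0,"y":0,"z":-7,"fingers":1},{"wx":0,"wy":0,"wz":0,"x":0,"y":0,"z":-9.5,"fingers":1},{"wx":0,"wy":0,"wz":0,"x":0,"y":0,"z":-11,"fingers":1},{"wx":0,"wy":0,"wz":0,"x":0,"y":0,"z":-12,"fingers":1},{"wx":0,"wy":0,"wz":0,"x":0,"y":0,"z":-12,"fingers":1}]}}

```text
time: 32.42
tool_pos: [0.5048, 0.1008, 0.0578]
tcp_rot: [0.117, 1.567, -0.117]
wrist_force: [0.1, -0.2, -2.4]
width: 0.695
```

{"name": "play_rows", "arguments": {"deltas": [{"wx":0,"wy":0,"wz":0,"x":0,"y":0,"z":-0.5,"fingers":1},{"wx":0,"wy":0,"wz":0,"x":0,"y":0,"z":-1,"fingers":1},{"wx":0,"wy":0,"wz":0,"x":0,"y":0,"z":-1,"fingers":1}]}}

```text
time: 32.8
tool_pos: [0.5049, 0.1008, 0.0577]
tcp_rot: [0.117, 1.568, -0.117]
wrist_force: [-3.7, 0.2, 6.2]
width: 0.691
```

Contact made at 6 N. I open the fingers, lift straight up and back well out of the way for the last check.

{"name": "play_rows", "arguments": {"deltas": [{"wx":0,"wy":0,"wz":0,"x":0,"y":0,"z":0,"fingers":-0.4},{"wx":0,"wy":0,"wz":0,"x":0,"y":0,"z":0,"fingers":-0.5},{"wx":0,"wy":0,"wz":0,"x":0,"y":0,"z":0,"fingers":-0.8},{"wx":0,"wy":0,"wz":0,"x":0,"y":0,"z":0,"fingers":-1},{"wx":0,"wy":0,"wz":0,"x":0,"y":0,"z":0,"fingers":-1},{"wx":0,"wy":0,"wz":0,"x":0,"y":0,"z":20,"fingers":-1},{"wx":0,"wy":0,"wz":0,"x":0,"y":0,"z":60,"fingers":-1},{"wx":0,"wy":0,"wz":0,"x":0,"y":0,"z":110,"fingers":-1},{"wx":0,"wy":0,"wz":0,"x":0,"y":0,"z":150,"fingers":-1},{"wx":0,"wy":0,"wz":0,"x":-30,"y":-40,"z":160,"fingers":-1},{"wx":0,"wy":0,"wz":2,"x":-70,"y":-80,"z":160,"fingers":-1},{"wx":0,"wy":0,"wz":4,"x":-100,"y":-130,"z":160,"fingers":-1},{"wx":0,"wy":0,"wz":5,"x":-105,"y":-180,"z":160,"fingers":-1},{"wx":0,"wy":0,"wz":5,"x":-105,"y":-230,"z":160,"fingers":-1},{"wx":0,"wy":0,"wz":5,"x":-105,"y":-240,"z":160,"fingers":-1},{"wx":0,"wy":0,"wz":5,"x":-105,"y":-240,"z":160,"fingers":-1}]}}

```text
time: 34.8
tool_pos: [0.3996, -0.1394, 0.2166]
tcp_rot: [0.051, 1.571, -0.05]
wrist_force: [0.1, -0.0, 0.7]
width: 1.005
```

```bash
python3 -c "
from h import *
tool()
c=eyes.read_camera('top')
cv2.imwrite('pics/p21top.png',c['frame'][80:280,140:480][...,::-1].repeat(2,0).repeat(2,1))
T=(155,130,305,235)
for col in ('green','yellow','blue'): blobs(c,col,T,.028)
blobs(c,'black',(400,150,455,225),.012)
for r in ((160,135,212,220),(205,145,252,220),(248,145,302,230)): high(c,r,50,80)
high(c,(405,160,455,215),38,60); print(cast(c,[[312,93]],.085))
c=eyes.read_camera('scene')
cv2.imwrite('pics/p21scene.png',cv2.resize(c['frame'][130:330,220:440],None,fx=2.9,fy=2.9)[...,::-1])
"
```

```text
t 34.8 pos [ 399.6 -139.4  216.6] yaw of jaw 86.35 toolx [-0.     0.001 -1.   ] F [ 0.1 -0.   0.7] w 1.005 q6 -1.9
green px 189 174 ctr [538.3 323.3] size [ 86.4 154. ] ang -8.6 depth z [17. 62. 67.] xy [535. 316.]
yellow px 229 181 ctr [521.4 210.6] size [ 87.7 153. ] ang -8.5 depth z [17. 22. 67.] xy [518. 208.]
blue px 269 188 ctr [504.6  97.9] size [ 87.8 153.4] ang -8.5 depth z [18. 64. 68.] xy [502.  95.]
black px 423 193 ctr [ 502.5 -338.9] size [105.5 170.6] ang 6.0 depth z [1. 4. 8.] xy [ 468. -327.]
high 841 z 65.0 mean [537.7 322.8] rect [538.2 323.8] [ 61.9 101.5] 81.2
high 576 z 65.0 mean [521.1 212.3] rect [521.7 212.5] [59.9 70.3] 81.4
high 1070 z 65.0 mean [503.6 100.9] rect [504.3 101.3] [ 60.5 131.9] 81.6
high 796 z 49.0 mean [ 514.1 -345.7] rect [ 514.5 -346.5] [99.8 61.4] 5.9
[[ 0.76198874 -0.01411875  0.085     ]]
```

View pics/p21top.png

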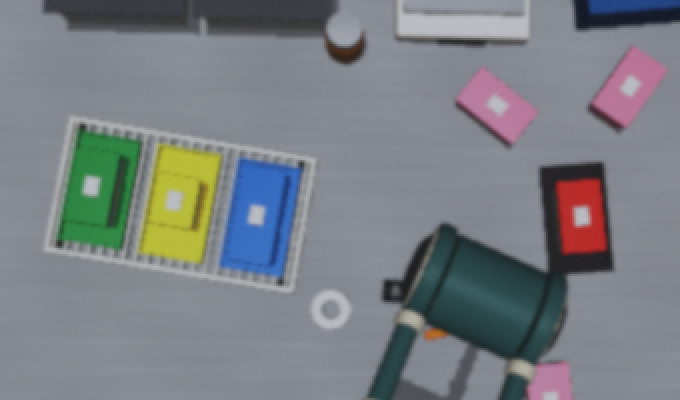

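View pics/p21scene.png

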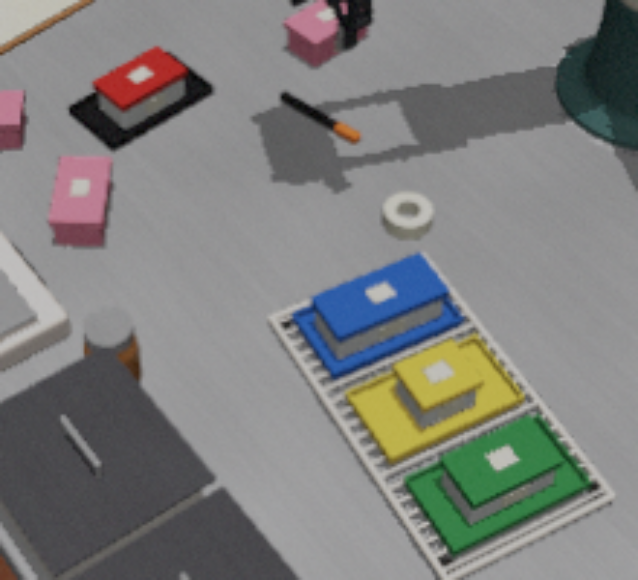

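```bash
python3 -c "
from workcell import finish_job
print(finish_job())"
```

```text
the job is handed in; nothing more can be done
None
```

All four tubs are in their trays, and I handed the job in at about 35 s of robot time. I moved the red-lid tub from the yellow tray to the black discard tray. Then I took the stack apart from the top down: yellow, green and blue, each straight into the tray of its own colour. Every tub was lowered until light contact (3–7 N at the wrist) before the fingers opened.

**Last checks:**
- **Position:** the final top view puts the tubs about 0.3 mm (green), 1.8 mm (yellow), 3.3 mm (blue) and 1.7 mm (red) from their tray centres. All are lengthways to within about 1°, and the lid heights (65 mm on the shelf, 49 mm in the discard tray) show they lie flat.
- **Release and jar:** the gripper is open and clear of everything. The jar stood in the same place in the pictures, judged by eye; the arm never went near it.

**Disagreements:**
- The two cameras differed by a steady 6–7 mm in y and about 2 mm in x. I used the midpoint, and the first grasp confirmed it in y.
- The blue tub's 3.3 mm is from the camera; the gripper position at release puts it within about 1 mm of centre.
- The last re-measure of the black tray was spoiled by the arm in the picture, so the red tub's figure uses the earlier clean reading.

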